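# Sort rattling housings and tag the sound batch

## Task

Up to four sealed flanged housings lie on the bench, and some may have a slug inside that has come loose and shifts when the housing is tilted. Feel for it by tilting each one, and lay the rattlers in the plain box and the sound ones in the box with the tag frame. Only when all are sorted, slide the small metal tag plate into the corner of the locating bracket so that it lies square against both stops, then grip it there and lay it flat inside the tag frame.

Things in the scene. Friction and masses are not known exactly. Their poses are not given: they have to be found in the camera images.
- housing_1: one of up to four outwardly identical sealed housings (any may be absent): steel barrel 28 mm in diameter between two square end flanges 34 x 34 x 10 mm, 90 mm long in all, about 0.5 kg. Origin at its centre, 17 mm above what it lies on; x runs along the barrel, at the start roughly away from the robot. Which ones rattle changes from start to start: all, some or none
- housing_2: a housing like housing_1. In each is a 0.3 kg slug: held in the middle if sound; in a rattler it slides along the barrel, up to 20 mm either way from the middle, once tilted over about 10 degrees (give it 0.5 s at 25 degrees or more), and stays there when level again, so that the level moment about the barrel's middle differs by about 0.12 N m between after one tilt and after the other
- housing_3: a housing like housing_1 and housing_2
- housing_4: a housing like housing_1 and housing_2
- tagged_box: fixed open shallow sheet-steel box, 140 (x) x 122 (y) x 26 mm outside, walls and floor 5 mm; two housings lie side by side in it along y (their middles at x = -27 and +27 mm), more on top. Origin at the centre of its underside. It is for sound housings and carries the tag frame on its -x side, towards the robot (see tag_frame). It may stand at the left or at the right
- plain_box: fixed open shallow sheet-steel box, 140 (x) x 122 (y) x 26 mm outside, walls and floor 5 mm; two housings lie side by side in it along y (their middles at x = -27 and +27 mm), more on top. Origin at the centre of its underside. It is for rattlers; no tag frame. It may stand at the left or at the right
- tagged_box_in (a point): centre of the inner floor of the tagged box, 5 mm above the bench; axes as the box
- plain_box_in (a point): centre of the inner floor of the plain box, 5 mm above the bench; axes as the box
- tag_frame (a point): centre of the floor of the tag frame, 110 mm to -x of the box's origin and 2 mm above the bench; axes as the box. The frame is 38 mm (x) by 68 mm (y) inside (the tag lies along y), with end walls and four corner lips 6 mm high; the middle 50 mm of its long sides are open for fingers
- stop_bracket: fixed steel bracket, 10 mm high, end stop at the left, rail at the far side. Origin at its inner corner, on the bench: end stop with its face at x = 0 (12 mm thick, y -57 to +55 mm), side rail with its face at y = 0 (x -60 to 0 mm), notched from x = -52 to -8 mm, 45 mm deep to -y, to let a finger in. The tag plate in the corner has its centre at x = -30, y = +15 mm, its length along x
- tag_plate: small aluminium plate 60 (x) x 30 (y) x 8 (z) mm, 40 g, lying loose on the bench. Origin at the centre of its underside

How it is judged (in metres and radians):
On the way, in this order (a step that is already met when the one before it is completed fails the run):
1. every housing lies in its right box: rattlers in the plain box, sound ones in the box with the tag frame (((z of housing_1_ka in the frame of housing_1 below 0.0002 m and x of housing_1 in the frame of tagged_box_in between -0.065 and 0.065 m and y of housing_1 in the frame of tagged_box_in between -0.056 and 0.056 m and z of housing_1 in the frame of tagged_box_in between 0 and 0.075 m) or (z of housing_1_ka in the frame of housing_1 above -0.0002 m and x of housing_1 in the frame of plain_box_in between -0.065 and 0.065 m and y of housing_1 in the frame of plain_box_in between -0.056 and 0.056 m and z of housing_1 in the frame of plain_box_in between 0 and 0.075 m)) and ((z of housing_2_ka in the frame of housing_2 below 0.0002 m and x of housing_2 in the frame of tagged_box_in between -0.065 and 0.065 m and y of housing_2 in the frame of tagged_box_in between -0.056 and 0.056 m and z of housing_2 in the frame of tagged_box_in between 0 and 0.075 m) or (z of housing_2_ka in the frame of housing_2 above -0.0002 m and x of housing_2 in the frame of plain_box_in between -0.065 and 0.065 m and y of housing_2 in the frame of plain_box_in between -0.056 and 0.056 m and z of housing_2 in the frame of plain_box_in between 0 and 0.075 m)) and ((z of housing_3_ka in the frame of housing_3 below 0.0002 m and x of housing_3 in the frame of tagged_box_in between -0.065 and 0.065 m and y of housing_3 in the frame of tagged_box_in between -0.056 and 0.056 m and z of housing_3 in the frame of tagged_box_in between 0 and 0.075 m) or (z of housing_3_ka in the frame of housing_3 above -0.0002 m and x of housing_3 in the frame of plain_box_in between -0.065 and 0.065 m and y of housing_3 in the frame of plain_box_in between -0.056 and 0.056 m and z of housing_3 in the frame of plain_box_in between 0 and 0.075 m)) and ((z of housing_4_ka in the frame of housing_4 below 0.0002 m and x of housing_4 in the frame of tagged_box_in between -0.065 and 0.065 m and y of housing_4 in the frame of tagged_box_in between -0.056 and 0.056 m and z of housing_4 in the frame of tagged_box_in between 0 and 0.075 m) or (z of housing_4_ka in the frame of housing_4 above -0.0002 m and x of housing_4 in the frame of plain_box_in between -0.065 and 0.065 m and y of housing_4 in the frame of plain_box_in between -0.056 and 0.056 m and z of housing_4 in the frame of plain_box_in between 0 and 0.075 m))), for 0.2 s.
2. then the tag plate lies flat and square in the corner of the bracket, against both stops to within about 3 mm (x of tag_plate in the frame of stop_bracket between -0.034 and -0.027 m and y of tag_plate in the frame of stop_bracket between 0.012 and 0.019 m and angle between the x axis of tag_plate and the x axis of stop_bracket, either way round below 0.1 rad and z of tag_plate in the frame of stop_bracket below 0.003 m and linear speed of tag_plate below 0.02 m/s), for 0.2 s.
At the end, for the whole second after the job is handed in: Every rattler lies in the plain box and every sound housing in the box with the tag frame (centres inside the box, no higher than a second layer), at rest; the tag plate lies flat on the floor of the tag frame, centre within 7 mm, tilted less than 0.06 rad, turned less than 0.17 rad, at rest (all of step 1 and linear speed of each of housing_1, housing_2, housing_3, housing_4 below 0.03 m/s and horizontal distance between tag_plate and tag_frame below 0.007 m and angle between the x axis of tag_plate and the y axis of tag_frame, either way round below 0.17 rad and angle between tag_plate's own z axis and vertical below 0.06 rad and z of tag_plate in the frame of tag_frame between -0.002 and 0.002 m and linear speed of tag_plate below 0.02 m/s); the robot touches nothing.
Of housing_1, housing_2, housing_3, housing_4 only 3 to 4 are there at a start; the rules pass over those that are not, and their reading is None.
At some moment in a run one of tag_plate may be knocked a few centimetres aside while the robot is not near it.
It also fails if it takes over 210 s, if anything falls off the work surface, if the arm or the gripper's body presses on something with over 40 N, if the wrist force passes 120 N, or if a joint passes its speed limit or range.

## Robot

A 6-joint arm with a two-finger parallel gripper is mounted at the origin on the work surface; the furniture and walls round the work are solid. World frame = base frame: x ahead of the robot, y to its left, z up, the work surface at z = 0. Lengths are in m, angles in degrees, forces in N, time in s.
With the tool pointing down it reaches from about 0.35 to 0.875 m from the base axis. Payload 4.2 kg.
Tool frame: the origin (TCP) lies at the centre of the arm's flange, where the gripper is bolted on; the fingertips stand 182 mm ahead of it and the grasp point (between the pads) lies 164 mm ahead of it (r.nose_length is the distance from the TCP to the fingertips, in m); z points along the fingers, y is the line along which they close (so a half turn about z gives the same grasp; the last joint's range is limited). The gripper opens to 87 mm and grips with 3 to 60 N. Pads are 19 mm wide; open, the fingers measure 117 mm over their backs; the gripper's body (75 mm by 190 mm) begins 51 mm behind the grasp point.
Start: joints at [-56.287, 22.042, 0.453, 0, -68.411, -14.817], TCP at [0.202, -0.591, 0.405] pointing down, gripper open.
Joint ranges: [-179.83, 179.83], [-69.29, 118.12], [-61.27, 80.66], [-181.25, 117.63], [-171.15, -9.14], [-177.46, 177.46]. Speed limits (degrees/s): [159.86, 159.86, 180, 180, 180, 180].

## Interface

Orientations are given as a 3x3 rotation matrix whose columns are the frame's x, y, z axes.
In Python, from station import r, vision gives the robot as it stands. The module is installed in compiled form; this text tells all that it offers.
- The arm moves only by the shell command python3 -m creep 'ROWS'. ROWS is JSON, a list of rows, each a list of 7 numbers: the opening, from -1 (shut) to 1 (fully open), then the shift along the tool's x, y, z in mm, then the turn, a rotation vector about the tool's x, y, z in degrees. A call has 1 to 8 rows; each row is the pose to reach, as a shift and turn from the pose commanded when the call began, along the tool's axes at that moment; what a row does not reach only later rows make up. A row lasts 1/12 s, in which the tool goes at most 41.7 mm and 7.16 degrees, less where a joint would pass 70% of its speed; a pose out of reach is approached as far as the arm can. A call with a gripper value outside its range is refused whole. The fingers move at their own pace and stop on an object; the grip force is fixed at half the most. Time passes only in rows, so rows that repeat a pose let the fingers close. It gives the time, the measured TCP pose, the force, the opening and the grip force at its end, in the units of the state.
- r.sense(): the state, without advancing time (a new reading comes with each control period).
- vision.capture(name): name is "side" or "top" or "wrist"; returns (picture, depth): 384x512x3 uint8, red, green, blue; 384x512 float32, m along the optical axis (not along the pixel's ray), 0 where there is no reading.
- vision.camera_model(name): a dict with "vertical_fov" (degrees; the focal length in pixels is half the picture's height over the tangent of half this angle, whatever the lens; pixels are square), "cx", "cy" (the principal point, pixels), "distortion" ([k1, k2, p1, p2, k3] as OpenCV has them; the pictures are not rectified), "extrinsics" (4x4, takes a point from camera to world coordinates); the wrist camera has in their place "mount" (4x4, takes a point from camera to tool coordinates, whose origin is the TCP and whose axes are the flange's). Camera axes: x right, y down, z forward; pixel columns grow to the right and rows downward; lengths in m; the calibration is good to about 2 mm. A picture is of the moment at which its call begins: read the wrist's pose just before it. camera_model takes no time and is no camera call.
- r.finish_job(): hands the job in; it is judged then, once.
Trained networks look in the newest picture that a camera, given by its name, has taken for a name from the list of things; names that differ only in an ending like _2 or _b are one class to them, and where a whole thing is asked for, a point or a joint stands for the part that bears it (a point fixed in the world has none). Each returns a list of dicts, best first, with "conf" (0 to 1); they miss things now and then, are a little off and sometimes report something else, mostly with a low value. They report only what shows in the picture. A call takes as long as a camera call.
- vision.find_in(camera, thing): "uv" ([column, row] in pixels, amid what is visible of it).
- vision.cut_out(camera, thing): "region" (384x512 bool, what is visible of it) and "uv" ([column, row] in pixels, amid what is visible of it).
The state is a dict: "time_s": time; "joints": joint angles; "joint_velocities": joint speeds; "effort": joint torques, N m; "tcp_pos": TCP position; "ee_rot": TCP orientation; "wrist_force": force on the tool from outside, world axes, zero at the start; "moment": the same for the moment, N m; "gripper_width": opening from 0.0 (shut) to 1.0 (fully open); "gripper_force": force on a finger pad.
Only numpy, scipy, OpenCV 4.12 (cv2) and the standard library are available. Lean on these libraries where they do the work, as an engineer would, in place of code of your own. Each camera call takes 0.05 s, during which the arm holds its last target. There are 200 camera calls.

## Working session

There is one attempt and no reset: what is moved stays moved. The work goes in short steps, Python scripts to look and compute and a shell command to move; the robot and the scene stay as the last step left them, time stands still between calls to the robot, and variables do not carry over. Pictures are saved under pics/ and viewed, at most 14 in all, crops included, and the job is handed in when it is done.

```bash
mkdir -p pics; cat > h.py <<'E'
import numpy as np, cv2
from station import r, vision
def K(cam):
    m=vision.camera_model(cam); f=192/np.tan(np.radians(m["vertical_fov"]/2))
    return m,np.array([[f,0,m["cx"]],[0,f,m["cy"]],[0,0,1]]),np.array(m["distortion"])
def T(cam,s=None):
    m=vision.camera_model(cam)
    if "extrinsics" in m: return np.array(m["extrinsics"])
    s=s or r.sense(); W=np.eye(4); W[:3,:3]=s["ee_rot"]; W[:3,3]=s["tcp_pos"]
    return W@np.array(m["mount"])
def pts(cam,uv,depth,s=None):
    "world points of pixels with depth"
    m,k,d=K(cam); uv=np.array(uv,float).reshape(-1,1,2)
    n=cv2.undistortPoints(uv,k,d).reshape(-1,2); z=np.array(depth).reshape(-1,1)
    t=T(cam,s); return np.hstack([n*z,z])@t[:3,:3].T+t[:3,3]
def cloud(cam,depth,mask,s=None):
    v,u=np.nonzero(mask&(depth>0)); return pts(cam,np.c_[u,v],depth[v,u],s)
def rect(P):
    "min-area rect of xy: centre, long side, short side, long axis angle deg in (-90,90]"
    (c,(w,h),a)=cv2.minAreaRect((P[:,:2]*1000).astype(np.float32))
    if w<h: w,h,a=h,w,a+90
    return np.round(c,1),round(w,1),round(h,1),round((a+90)%180-90,1)
def save(img,name,s=1.5): cv2.imwrite("pics/"+name,cv2.resize(img[:,:,::-1],None,fx=s,fy=s))
def look(cam,thing,minconf=.3,top=6):
    "after a capture: list of (conf, uv, zmedian, rect of the top surface)"
E
cat > a.py <<'E'
from h import *
for cam in ["top","side"]:
    s=r.sense(); img,d=vision.capture(cam); save(img,cam+"0.png",1.25)
    for th in ["housing_1","tagged_box","plain_box","tag_frame","stop_bracket","tag_plate"]:
        for o in vision.cut_out(cam,th):
            if o["conf"]<.3: continue
            P=cloud(cam,d,o["region"],s); 
            if len(P)<20: continue
            zt=np.percentile(P[:,2],95); Q=P[P[:,2]>zt-.006]
            print(cam,th,round(o["conf"],2),np.round(o["uv"]),"ztop",round(zt*1000,1),"all",rect(P),"top",rect(Q))
s=r.sense(); print(s["time_s"],s["tcp_pos"],s["ee_rot"],s["wrist_force"],s["moment"],s["gripper_width"])
E
python3 a.py
```

```text
top housing_1 0.85 [221. 192.] ztop 35.0 all (array([429.3, -15.6]), 95.7, 32.6, 17.0) top (array([428.8, -15.5]), 92.9, 32.3, 16.9)
top housing_1 0.81 [256. 197.] ztop 34.9 all (array([427.6, -99. ]), 97.2, 31.2, 6.6) top (array([428.4, -98.9]), 93.6, 31.2, 6.6)
top housing_1 0.72 [294. 212.] ztop 34.8 all (array([ 392.1, -190.7]), 94.5, 33.4, 14.7) top (array([ 392.5, -190.3]), 91.9, 32.9, 14.7)
top housing_1 0.69 [191. 189.] ztop 35.1 all (array([443.4,  64.3]), 96.0, 37.1, 7.2) top (array([441.9,  61.6]), 89.4, 33.8, 8.6)
top tagged_box 0.86 [366. 194.] ztop 28.6 all (array([ 408.3, -363.5]), 204.8, 133.2, -19.1) top (array([ 439.5, -369.8]), 141.8, 124.7, -19.2)
top plain_box 0.68 [159. 148.] ztop 28.2 all (array([523.6, 151.9]), 145.6, 135.5, -12.3) top (array([520.8, 147.7]), 142.8, 125.1, -12.8)
top tag_frame 0.63 [154. 158.] ztop 28.3 all (array([594.7, 252.3]), 421.0, 178.5, 54.6) top (array([520.8, 147.7]), 143.9, 125.3, -12.8)
top tag_frame 0.57 [364. 199.] ztop 28.7 all (array([ 411.9, -363.7]), 212.5, 131.9, -20.7) top (array([ 439.2, -369.5]), 141.4, 124.0, -19.8)
top 
[... 1407 characters left out ...]
9 [210. 194.] ztop 10.4 all (array([ 873.9, -397.1]), 1013.5, 89.9, -48.0) top (array([565.2, -78.1]), 113.2, 73.0, -3.4)
side stop_bracket 0.59 [324. 175.] ztop 27.3 all (array([ 334.2, -239.7]), 721.5, 149.4, -55.4) top (array([ 330.3, -180.8]), 614.1, 140.3, -63.9)
side tag_plate 0.68 [325. 176.] ztop 27.1 all (array([ 448.6, -378.6]), 301.7, 137.4, -31.2) top (array([ 439.8, -365.4]), 145.0, 125.0, -19.4)
0.7 [ 0.20242189 -0.59127963  0.40476749] [[-9.46104590e-01 -3.23861230e-01  9.22593850e-05]
 [-3.23861233e-01  9.46104593e-01 -2.40651668e-05]
 [-7.94932533e-05 -5.26474030e-05 -9.99999995e-01]] [0.44915897 0.28352745 0.69523247] [ 0.0474933  -0.02910987 -0.04165462] 1.0014121814919899
```

View pics/top0.png

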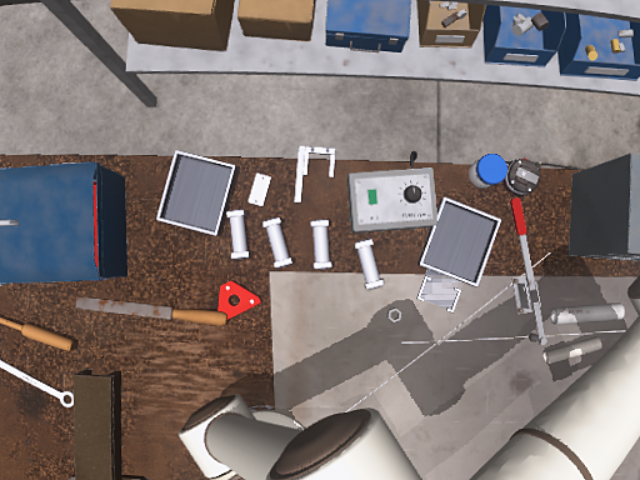

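View pics/side0.png

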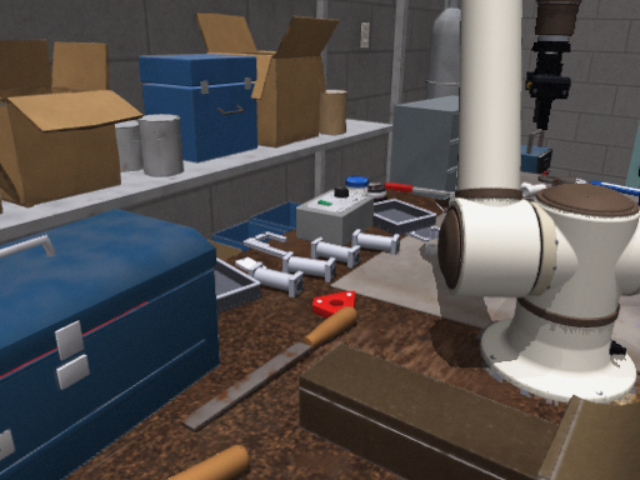

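The top view shows four housings at (238,233), (277,242), (320,244) and (369,265). The plain box is at (195,193), and the tagged box is at (460,240) with its frame at (438,290). The tag is at (259,190) and the bracket corner is near (305,160). The side view agrees, and shows a grey instrument box standing between the housings and the tagged box.

```bash
cat > plan.py <<'E'
"plan.py x y z a : grasp point target (mm), barrel/plate axis angle a (deg), tool vertical; prints a row's shift+turn"
import sys; from h import *
from scipy.spatial.transform import Rotation as R
def plan(x,y,z,a):
    s=r.sense(); E=np.array(s["ee_rot"]); a=np.radians(a); ty=np.array([-np.sin(a),np.cos(a),0])
    if ty@E[:,1]<0: ty=-ty
    tz=np.array([0,0,-1.]); G=np.c_[np.cross(ty,tz),ty,tz]
    t=np.array([x,y,z+164])/1000
    sh=E.T@(t-np.array(s["tcp_pos"]))*1000; rv=np.degrees(R.from_matrix(E.T@G).as_rotvec())
    print("row",np.round(sh,1).tolist(),np.round(rv,1).tolist(),"n>=",int(max(np.linalg.norm(sh)/41.7,np.linalg.norm(rv)/7.16))+1,"j",np.round(s["joints"],0).tolist())
if __name__=="__main__": plan(*map(float,sys.argv[1:5]))
E
cat > st.py <<'E'
from h import *
s=r.sense(); E=np.array(s["ee_rot"]); p=np.array(s["tcp_pos"])
print("t",s["time_s"],"grasp",np.round((p+.164*E[:,2])*1000,1),"a",round(float(np.degrees(np.arctan2(-E[0,1],E[1,1]))),1),"tilt",round(float(np.degrees(np.arccos(min(1,-E[2,2])))),2),"F",np.round(s["wrist_force"],2),"My",round(float(np.array(s["moment"])@E[:,1]),3),"w",round(s["gripper_width"]*87,1),"gf",round(s["gripper_force"],1))
E
python3 plan.py 392 -190 160 15; python3 -c "
from h import *
img,d=vision.capture('top'); m=np.zeros(d.shape,bool); m[138:180,282:345]=1; P=cloud('top',d,m); Q=P[P[:,2]>.04]; print(np.percentile(Q[:,2],[50,95,100]),rect(Q))
print(vision.camera_model('wrist')['mount'])"
```

```text
row [-309.3, 318.3, 80.8] [-0.0, 0.0, 3.9] n>= 11 j [-56.0, 22.0, 0.0, -0.0, -68.0, -15.0]
[0.07054534 0.08501612 0.09494328] (array([ 514.3, -227.2]), 147.0, 97.2, -88.2)
[[ 7.36880532e-04 -9.67597651e-01 -2.52496026e-01  6.84126144e-02]
 [ 9.99999054e-01  1.00637021e-03 -9.38159780e-04 -3.62687638e-04]
 [ 1.16186568e-03 -2.52495096e-01  9.67597477e-01  2.02334543e-02]
 [ 0.00000000e+00  0.00000000e+00  0.00000000e+00  1.00000000e+00]]
```

```bash
python3 -m creep '[[0.3,-155,160,0,0,0,2],[0.3,-155,160,0,0,0,2],[0.3,-155,160,0,0,0,2],[0.3,-309,318,0,0,0,3.9],[0.3,-309,318,0,0,0,3.9],[0.3,-309,318,0,0,0,3.9],[0.3,-309,318,0,0,0,3.9],[0.3,-309,318,0,0,0,3.9]]' && python3 -m creep '[[0.3,0,0,0,0,0,0]]'; cat > wl.py <<'E'
import sys; from h import *
s=r.sense(); img,d=vision.capture("wrist")
if len(sys.argv)>2: save(img,sys.argv[2])
for o in vision.cut_out("wrist",sys.argv[1]):
    if o["conf"]<.3: continue
    P=cloud("wrist",d,o["region"],s)
    if len(P)<20: continue
    zt=np.percentile(P[:,2],95); Q=P[P[:,2]>zt-.005]
    print(sys.argv[1],round(o["conf"],2),np.round(o["uv"]),len(P),"ztop",round(zt*1000,1),"top",rect(Q))
E
python3 st.py; python3 wl.py housing_1 w1.png;python3 plan.py 392 -190 17 15
```

```text
time_s: 1.42
tcp_pos: [0.3449, -0.288, 0.4051]
ee_rot: [[-0.966, -0.259, 0.001], [-0.259, 0.966, -0.0], [-0.001, -0.001, -1.0]]
wrist_force: [0.9, -0.5, -0.3]
gripper_width: 0.654
gripper_force: 0.0
time_s: 1.5
tcp_pos: [0.3467, -0.2851, 0.4054]
ee_rot: [[-0.964, -0.267, 0.002], [-0.267, 0.964, 0.0], [-0.002, -0.0, -1.0]]
wrist_force: [-0.8, -0.5, 0.6]
gripper_width: 0.652
gripper_force: 0.0
t 1.5 grasp [ 347.  -285.1  241.4] a 15.5 tilt 0.13 F [-0.82 -0.51  0.6 ] My 0.027 w 56.7 gf 0.0
housing_1 0.62 [313. 200.] 730 ztop 34.3 top (array([ 347.1, -212.2]), 87.5, 35.4, 43.8)
row [-70.6, 82.9, 224.3] [-0.0, 0.1, 0.2] n>= 6 j [-19.0, 5.0, -23.0, 0.0, -63.0, -56.0]
```

View pics/w1.png

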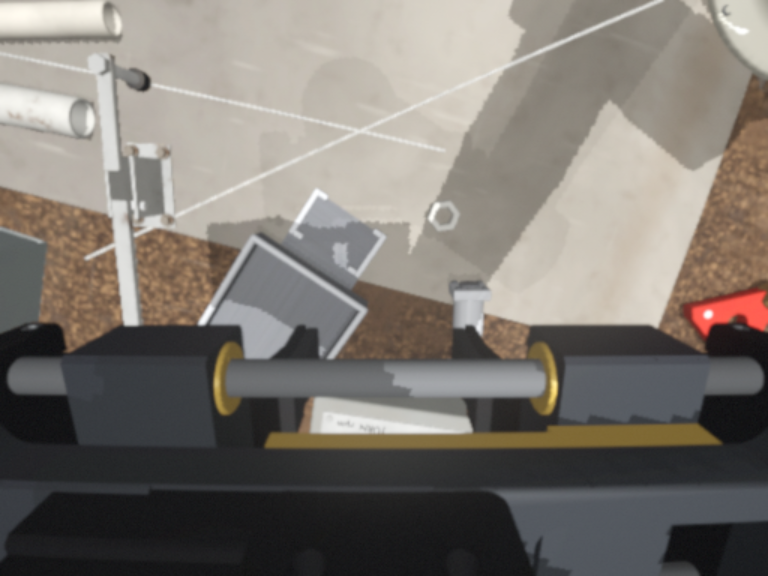

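The wrist view looks back towards the robot. It shows the tag frame at (340,240) and the near flange of the first housing at (470,300), under the fingers.

```bash
python3 -m creep '[[0.3,-71,83,100,0,0,0],[0.3,-71,83,100,0,0,0],[0.3,-71,83,100,0,0,0],[0.3,-71,83,100,0,0,0],[0.3,-71,83,100,0,0,0],[0.3,-71,83,100,0,0,0]]' >/dev/null; python3 st.py; python3 wl.py housing_1 w2.png;python3 plan.py 392 -190 17 15
```

```text
t 2.1 grasp [ 391.5 -192.   140.1] a 15.0 tilt 0.14 F [ 0.81 -0.16  0.53] My -0.055 w 56.5 gf 0.0
housing_1 0.63 [340. 218.] 1152 ztop 34.1 top (array([ 396.5, -119.4]), 138.3, 69.1, 33.1)
housing_1 0.63 [258. 191.] 2758 ztop 34.2 top (array([ 391.1, -192.5]), 88.9, 33.1, 16.2)
row [-0.5, 2.5, 124.4] [-0.0, 0.1, -0.1] n>= 3 j [-5.0, 10.0, -33.0, 0.0, -47.0, -70.0]
```

View pics/w2.png

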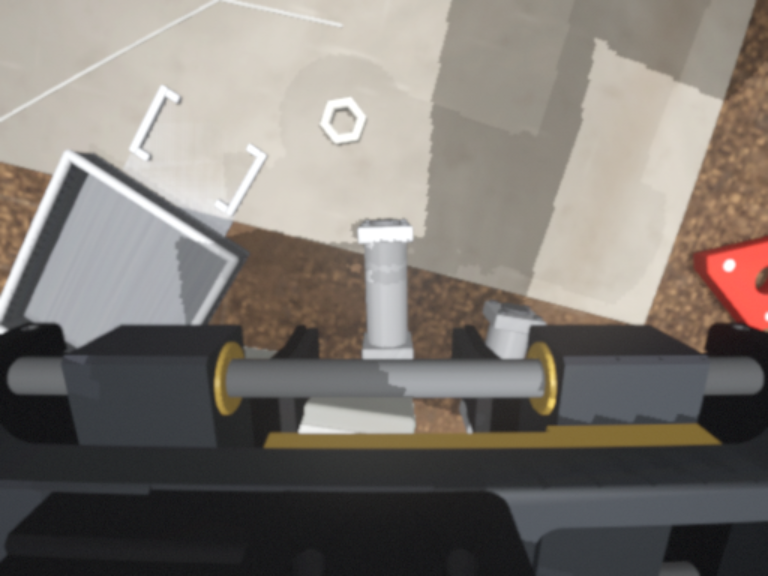

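The wrist view shows the housing centred between the fingers at (385,285), and the depth agrees. I'll descend, grip and lift.

```bash
python3 -m creep '[[0.3,0,0,60,0,0,0],[0.3,0,0,100,0,0,0],[0.3,0,0,119,0,0,0],[0.3,0,0,119,0,0,0],[-1,0,0,119,0,0,0],[-1,0,0,119,0,0,0],[-1,0,0,119,0,0,0],[-1,0,0,119,0,0,0]]' && python3 st.py && python3 -m creep '[[-1,0,0,0,0,0,0],[-1,0,0,0,0,0,0],[-1,0,0,-40,0,0,0],[-1,0,0,-80,0,0,0],[-1,0,0,-120,0,0,0],[-1,0,0,-150,0,0,0],[-1,0,0,-150,0,0,0],[-1,0,0,-150,0,0,0]]' >/dev/null;  python3 st.py
```

```text
time_s: 2.87
tcp_pos: [0.3918, -0.1918, 0.1866]
ee_rot: [[-0.966, -0.258, 0.002], [-0.258, 0.966, -0.0], [-0.002, -0.001, -1.0]]
wrist_force: [0.5, 0.4, -0.2]
gripper_width: 0.433
gripper_force: 0.0
t 2.8667 grasp [ 392.2 -191.9   22.6] a 14.9 tilt 0.11 F [ 0.5   0.37 -0.24] My -0.017 w 37.7 gf 0.0
t 3.5333 grasp [ 391.6 -190.9  172.4] a 15.0 tilt 0.17 F [-0.05  0.3  -5.76] My 0.1 w 27.4 gf 29.9
```

```bash
python3 -m creep '[[-1,0,0,0,0,7,0],[-1,0,0,0,0,14,0],[-1,0,0,0,0,21,0],[-1,0,0,0,0,28,0],[-1,0,0,0,0,35,0],[-1,0,0,0,0,35,0],[-1,0,0,0,0,35,0],[-1,0,0,0,0,35,0]]' >/dev/null; python3 st.py; python3 -m creep '[[-1,0,0,0,0,0,0],[-1,0,0,0,0,0,0],[-1,0,0,0,0,0,0],[-1,0,0,0,0,-7,0],[-1,0,0,0,0,-14,0],[-1,0,0,0,0,-21,0],[-1,0,0,0,0,-28,0],[-1,0,0,0,0,-35,0]]'>/dev/null;  python3 -m creep '[[-1,0,0,0,0,0,0],[-1,0,0,0,0,0,0]]'>/dev/null; python3 st.py;  python3 -m creep '[[-1,0,0,0,0,0,0]]'>/dev/null; python3 st.py;python3 -m creep '[[-1,0,0,0,0,0,0]]'>/dev/null; python3 st.py; python3 -m creep '[[-1,0,0,0,0,-7,0],[-1,0,0,0,0,-14,0],[-1,0,0,0,0,-21,0],[-1,0,0,0,0,-28,0],[-1,0,0,0,0,-35,0],[-1,0,0,0,0,-35,0],[-1,0,0,0,0,-35,0],[-1,0,0,0,0,-35,0]]' >/dev/null; python3 st.py; python3 -m creep '[[-1,0,0,0,0,0,0],[-1,0,0,0,0,0,0],[-1,0,0,0,0,0,0],[-1,0,0,0,0,7,0],[-1,0,0,0,0,14,0],[-1,0,0,0,0,21,0],[-1,0,0,0,0,28,0],[-1,0,0,0,0,35,0]]'>/dev/null;  python3 -m creep '[[-1,0,0,0,0,0,0],[-1,0,0,0,0,0,0]]'>/dev/null; python3 st.py;  python3 -m creep '[[-1,0,0,0,0,0,0]]'>/dev/null; python3 st.py;python3 -m creep '[[-1,0,0,0,0,0,0]]'>/dev/null; python3 st.py
```

```text
t 4.2 grasp [ 301.  -215.3  200. ] a 15.0 tilt 34.89 F [ 0.36 -0.06 -5.24] My -1.977 w 27.3 gf 29.9
t 5.0333 grasp [ 390.1 -191.6  172.1] a 15.0 tilt 0.23 F [ 0.84  0.38 -4.65] My 0.11 w 27.2 gf 29.9
t 5.1167 grasp [ 390.6 -191.4  171.6] a 15.0 tilt 0.26 F [ 0.56 -0.09 -4.31] My 0.066 w 27.4 gf 29.9
t 5.2 grasp [ 391.1 -191.4  171.4] a 15.0 tilt 0.22 F [ 0.55 -0.33 -4.3 ] My 0.033 w 27.4 gf 29.9
t 5.8667 grasp [ 481.5 -167.3  200.2] a 15.1 tilt 34.63 F [ 0.41  0.89 -5.56] My 2.043 w 26.9 gf 29.9
t 6.7 grasp [ 393.3 -190.8  171.5] a 15.0 tilt 0.24 F [ 0.49  0.05 -5.15] My -0.122 w 27.1 gf 29.9
t 6.7833 grasp [ 392.9 -191.   171.9] a 15.0 tilt 0.26 F [-0.23  0.37 -4.76] My 0.026 w 27.5 gf 29.9
t 6.8667 grasp [ 392.5 -191.2  172.1] a 15.0 tilt 0.21 F [-0.61  0.11 -4.97] My -0.03 w 27.1 gf 29.9
```

```bash
cat > avg.py <<'E'
from h import *
L=[]
for i in range(9):
    s=r.sense(); E=np.array(s["ee_rot"]); L.append(np.array(s["moment"])@E[:,1]); 
    if i<8: vision.capture("side")
print("My mean",round(np.mean(L),3),"sd",round(np.std(L),3),"tilt",round(float(np.degrees(np.arctan2(E[2,0],-E[2,2]))),2),"t",s["time_s"])
E
python3 avg.py
python3 -m creep '[[-1,0,0,0,0,7,0],[-1,0,0,0,0,14,0],[-1,0,0,0,0,21,0],[-1,0,0,0,0,28,0],[-1,0,0,0,0,35,0],[-1,0,0,0,0,35,0],[-1,0,0,0,0,35,0],[-1,0,0,0,0,35,0]]' >/dev/null;  python3 -m creep '[[-1,0,0,0,0,0,0],[-1,0,0,0,0,0,0],[-1,0,0,0,0,0,0],[-1,0,0,0,0,-7,0],[-1,0,0,0,0,-14,0],[-1,0,0,0,0,-21,0],[-1,0,0,0,0,-28,0],[-1,0,0,0,0,-35,0]]'>/dev/null;  python3 -m creep '[[-1,0,0,0,0,0,0],[-1,0,0,0,0,0,0],[-1,0,0,0,0,0,0]]'>/dev/null; python3 avg.py; python3 plan.py 440 -370 200 70.8;python3 plan.py 521 148 200 77
```

```text
My mean -0.038 sd 0.015 tilt -0.03 t 7.2667
My mean 0.079 sd 0.026 tilt 0.06 t 9.25
row [-0.1, -185.1, -28.5] [0.0, -0.0, -55.8] n>= 8 j [-5.0, 8.0, -31.0, 0.0, -52.0, -70.0]
row [-212.5, 294.3, -28.6] [0.0, -0.0, -62.0] n>= 9 j [-5.0, 8.0, -31.0, 0.0, -52.0, -70.0]
```

The moment changes by 0.117 N m, so this one is a rattler and goes to the plain box, far slot.

```bash
python3 plan.py 547 142 120 77.2;  python3 plan.py 547 142 160 15
```

```text
row [-236.1, 281.7, 51.3] [0.0, -0.0, -62.2] n>= 9 j [-5.0, 8.0, -31.0, 0.0, -52.0, -70.0]
row [-236.1, 281.7, 11.3] [0.0, -0.1, 0.0] n>= 9 j [-5.0, 8.0, -31.0, 0.0, -52.0, -70.0]
```

```bash
python3 -m creep '[[-1,-236,282,0,0,0,-62],[-1,-236,282,0,0,0,-62],[-1,-236,282,0,0,0,-62],[-1,-236,282,0,0,0,-62],[-1,-236,282,0,0,0,-62],[-1,-236,282,0,0,0,-62],[-1,-236,282,0,0,0,-62],[-1,-236,282,0,0,0,-62]]' >/dev/null; python3 plan.py 547 142 80 77.2; python3 wl.py plain_box w3.png
```

```text
row [-31.8, -5.0, 91.6] [0.0, -0.0, -4.5] n>= 3 j [29.0, 18.0, -17.0, 0.0, -56.0, -46.0]
plain_box 0.9 [301. 184.] 5002 ztop 29.0 top (array([516.3, 113.6]), 142.4, 89.5, -11.1)
```

View pics/w3.png

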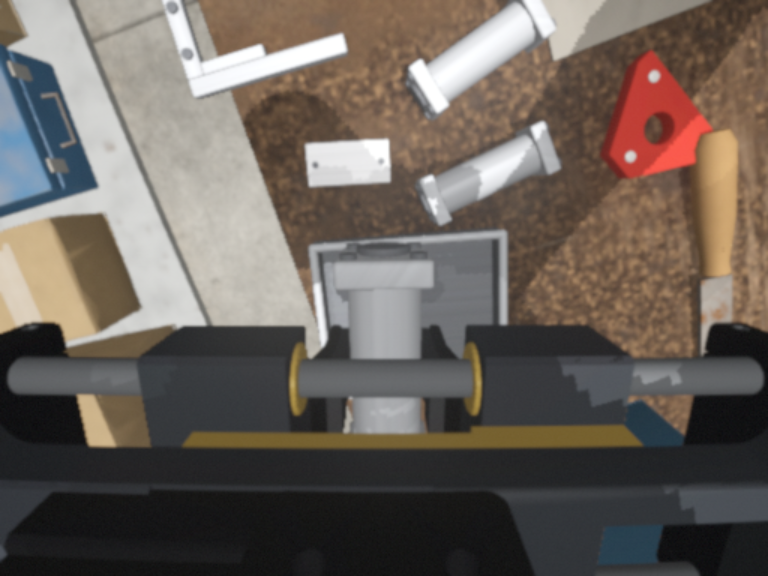

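The wrist view shows the plain box's near rim running from (312,243) to (505,235), with the held housing above it. I'll check the rim position by depth.

```bash
python3 -c "
from h import *
s=r.sense(); img,d=vision.capture('wrist')
m=np.zeros(d.shape,bool); m[150:215,200:345]=1; m[165:,222:292]=0
P=cloud('wrist',d,m,s); Q=P[(P[:,2]>.023)&(P[:,2]<.035)]; print(len(Q),rect(Q),Q.min(0),Q.max(0), np.round(cv2.boxPoints(cv2.minAreaRect((Q[:,:2]*1000).astype(np.float32)))))
img,d=vision.capture('top')
m=np.zeros(d.shape,bool); m[118:190,122:192]=1
P=cloud('top',d,m); Q=P[(P[:,2]>.02)&(P[:,2]<.033)&(P[:,1]>.06)]; print(len(Q),rect(Q))
"; python3 plan.py 547 142 80 77.2
```

```text
1402 (array([517.2, 121.7]), 142.2, 72.6, -13.3) [0.44070037 0.07172284 0.02321033] [0.59153173 0.1729313  0.0311814 ] [[440. 103.]
 [578.  70.]
 [595. 141.]
 [456. 173.]]
368 (array([502.6, 137. ]), 149.2, 147.2, 7.3)
row [-32.6, -4.8, 90.9] [0.1, -0.1, -4.8] n>= 3 j [29.0, 18.0, -17.0, -0.0, -56.0, -47.0]
```

```bash
python3 -m creep '[[-1,-33,-6,60,0,0,-4.6],[-1,-33,-6,91,0,0,-4.6],[-1,-33,-6,110,0,0,-4.6],[-1,-33,-6,110,0,0,-4.6]]' >/dev/null; python3 st.py; python3 plan.py 548 141 28 77
```

```text
t 10.45 grasp [542.8 137.7  54.6] a 76.7 tilt 0.95 F [-2.61 -1.66 -6.69] My 0.323 w 27.3 gf 30.0
row [-3.0, -2.5, 26.6] [0.8, -0.6, -0.3] n>= 1 j [31.0, 28.0, -21.0, -0.0, -42.0, -44.0]
```

```bash
python3 -m creep '[[-1,0,0,0,0,0,0],[-1,0,0,0,0,0,0]]' >/dev/null; python3 plan.py 548 141 28 77;  python3 st.py
```

```text
row [-0.6, 1.1, 35.7] [-0.2, 0.1, -0.1] n>= 1 j [31.0, 27.0, -20.0, 0.0, -42.0, -44.0]
t 10.6167 grasp [549.3 140.2  63.7] a 76.9 tilt 0.16 F [ 0.03  0.47 -3.55] My -0.037 w 27.1 gf 30.0
```

```bash
python3 -m creep '[[-1,0,1,20,0,0,0],[-1,0,1,30,0,0,0],[-1,0,1,36,0,0,0],[-1,0,1,36,0,0,0],[-1,0,1,36,0,0,0]]' >/dev/null; python3 st.py; python3 -m creep '[[-0.15,0,0,0,0,0,0],[-0.15,0,0,0,0,0,0],[-0.15,0,0,0,0,0,0],[-0.15,0,0,-40,0,0,0],[-0.15,0,0,-80,0,0,0],[-0.15,0,0,-120,0,0,0],[-0.15,0,0,-120,0,0,0],[-0.15,0,0,-120,0,0,0]]' >/dev/null;  python3 st.py; python3 plan.py 440 59 130 8
```

```text
t 11.0333 grasp [547.9 141.   27.1] a 76.9 tilt 0.14 F [ 0.11 -0.44 -2.62] My 0.224 w 27.3 gf 30.0
t 11.7 grasp [548.9 141.8 149.4] a 76.9 tilt 0.48 F [-0.66 -0.17 -0.05] My -0.032 w 37.0 gf 0.0
row [104.5, 86.4, 18.3] [-0.1, 0.5, 68.9] n>= 10 j [31.0, 21.0, -15.0, 0.0, -53.0, -44.0]
```

```bash
python3 -m creep '[[0.3,104,86,10,0,0,69],[0.3,104,86,10,0,0,69],[0.3,104,86,10,0,0,69],[0.3,104,86,10,0,0,69],[0.3,104,86,10,0,0,69],[0.3,104,86,10,0,0,69],[0.3,104,86,10,0,0,69],[0.3,104,86,10,0,0,69]]' >/dev/null;python3 -m creep '[[0.3,20,15,0,0,0,13],[0.3,20,15,0,0,0,13],[0.3,0,0,0,0,0,13]]' >/dev/null; python3 st.py;  python3 wl.py housing_1; python3 plan.py 441 59.5 130 8
```

```text
t 12.6167 grasp [435.1  58.5 134.6] a 6.5 tilt 0.3 F [ 0.09  0.08 -0.49] My -0.068 w 56.5 gf 0.0
housing_1 0.67 [100. 169.] 3442 ztop 34.3 top (array([427.1, -97.5]), 89.9, 34.5, 5.0)
housing_1 0.64 [260. 192.] 2517 ztop 34.0 top (array([437.3,  61. ]), 80.0, 32.9, 7.7)
housing_1 0.62 [292. 283.] 318 ztop 36.3 top (array([469.5,  85. ]), 121.4, 13.0, 19.8)
housing_1 0.57 [187. 176.] 3143 ztop 34.2 top (array([427.1,  -5.1]), 94.1, 52.2, 17.0)
row [0.3, 0.4, 5.3] [-0.0, 0.1, -1.4] n>= 1 j [29.0, 11.0, -32.0, 0.0, -46.0, -112.0]
```

```bash
python3 plan.py 442 61.5 21 8; python3 st.py
```

```text
row [-0.8, 2.3, 114.3] [-0.0, 0.1, -1.4] n>= 3 j [29.0, 11.0, -32.0, 0.0, -46.0, -112.0]
t 12.7167 grasp [441.5  59.1 135.3] a 6.6 tilt 0.06 F [0.28 0.26 0.05] My 0.006 w 56.3 gf 0.0
```

```bash
python3 -m creep '[[0.3,-1,2,40,0,0,-1.4],[0.3,-1,2,80,0,0,-1.4],[0.3,-1,2,114,0,0,-1.4],[0.3,-1,2,114,0,0,-1.4],[-1,-1,2,114,0,0,-1.4],[-1,-1,2,114,0,0,-1.4],[-1,-1,2,114,0,0,-1.4],[-1,-1,2,114,0,0,-1.4]]' >/dev/null && python3 st.py && python3 -m creep '[[-1,0,0,0,0,0,0],[-1,0,0,0,0,0,0],[-1,0,0,-40,0,0,0],[-1,0,0,-80,0,0,0],[-1,0,0,-120,0,0,0],[-1,0,0,-150,0,0,0],[-1,0,0,-150,0,0,0],[-1,0,0,-150,0,0,0]]' >/dev/null;  python3 st.py
python3 -m creep '[[-1,0,0,0,0,-7,0],[-1,0,0,0,0,-14,0],[-1,0,0,0,0,-21,0],[-1,0,0,0,0,-28,0],[-1,0,0,0,0,-35,0],[-1,0,0,0,0,-35,0],[-1,0,0,0,0,-35,0],[-1,0,0,0,0,-35,0]]' >/dev/null; python3 -m creep '[[-1,0,0,0,0,0,0],[-1,0,0,0,0,0,0],[-1,0,0,0,0,0,0],[-1,0,0,0,0,7,0],[-1,0,0,0,0,14,0],[-1,0,0,0,0,21,0],[-1,0,0,0,0,28,0],[-1,0,0,0,0,35,0]]'>/dev/null;  python3 -m creep '[[-1,0,0,0,0,35,0],[-1,0,0,0,0,35,0],[-1,0,0,0,0,35,0]]'>/dev/null; python3 st.py
```

```text
t 13.3833 grasp [440.2  61.   21.7] a 8.0 tilt 0.02 F [ 0.45 -0.62  0.2 ] My -0.024 w 37.6 gf 0.0
t 14.05 grasp [440.2  61.3 172.4] a 7.9 tilt 0.16 F [-0.77  0.26 -5.36] My 0.159 w 27.0 gf 30.0
t 15.6333 grasp [413.   57.3 204.6] a 7.7 tilt 12.13 F [-0.11 -0.58 -5.28] My -0.786 w 26.8 gf 30.0
```

```bash
python3 -m creep '[[-1,0,0,0,0,0,0],[-1,0,0,0,0,0,0]]'>/dev/null; python3 st.py; python3 plan.py 442 61.5 172 8
```

```text
t 15.8 grasp [414.6  56.5 203.6] a 7.6 tilt 11.7 F [ 0.1   0.38 -5.26] My -0.668 w 27.3 gf 30.0
row [-0.4, 0.3, 28.7] [-0.4, -11.7, -0.4] n>= 2 j [28.0, 10.0, -22.0, -4.0, -69.0, -108.0]
```

```bash
python3 -m creep '[[-1,0,0,15,0,-6,0],[-1,0,0,28,0,-11.7,-0.4],[-1,0,0,28,0,-11.7,-0.4],[-1,0,0,28,0,-11.7,-0.4]]'>/dev/null; python3 st.py;  python3 -m creep '[[-1,0,0,0,0,7,0],[-1,0,0,0,0,14,0],[-1,0,0,0,0,21,0],[-1,0,0,0,0,28,0],[-1,0,0,0,0,35,0],[-1,0,0,0,0,35,0],[-1,0,0,0,0,35,0],[-1,0,0,0,0,35,0]]' >/dev/null; python3 st.py; python3 plan.py 442 61.5 172 8
```

```text
t 16.1333 grasp [438.9  58.5 173.3] a 8.1 tilt 0.62 F [ 1.31 -0.61 -4.39] My 0.072 w 27.2 gf 30.0
t 16.8 grasp [348.6  46.4 203.5] a 8.1 tilt 34.91 F [ 0.27 -0.83 -4.  ] My -1.905 w 27.2 gf 30.0
row [-1.8, 0.9, 1.2] [-0.4, -34.9, -0.1] n>= 5 j [26.0, 17.0, -18.0, -10.0, -89.0, -105.0]
```

```bash
python3 -m creep '[[-1,0,0,0,0,0,0],[-1,0,0,0,0,0,0],[-1,0,0,0,0,0,0],[-1,0,0,0,0,-7,0],[-1,0,0,0,0,-14,0],[-1,0,0,0,0,-21,0],[-1,0,0,0,0,-28,0],[-1,0,0,0,0,-35,0]]'>/dev/null;  python3 -m creep '[[-1,0,0,0,0,0,0],[-1,0,0,0,0,0,0],[-1,0,0,0,0,0,0]]'>/dev/null; python3 avg.py;  python3 -m creep '[[-1,0,0,0,0,-7,0],[-1,0,0,0,0,-14,0],[-1,0,0,0,0,-21,0],[-1,0,0,0,0,-28,0],[-1,0,0,0,0,-30,0],[-1,0,0,0,0,-30,0],[-1,0,0,0,0,-30,0],[-1,0,0,0,0,-30,0]]' >/dev/null; python3 -m creep '[[-1,0,0,0,0,0,0],[-1,0,0,0,0,0,0],[-1,0,0,0,0,0,0]]'>/dev/null;  python3 st.py; python3 plan.py 442 61.5 172 8
```

```text
My mean 0.025 sd 0.035 tilt 0.26 t 18.1167
t 19.0333 grasp [522.3  71.  198. ] a 8.1 tilt 29.63 F [ 0.51  0.14 -4.51] My 1.702 w 27.3 gf 30.0
row [2.0, 0.8, 4.1] [-0.4, 29.6, 0.2] n>= 5 j [22.0, 3.0, -53.0, 53.0, -9.0, -155.0]
```

```bash
python3 -m creep '[[-1,0,0,0,0,7,0],[-1,0,0,0,0,14,0],[-1,0,0,0,0,21,0],[-1,0,0,0,0,28,0],[-1,0,0,0,0,30,0],[-1,0,0,0,0,30,0],[-1,0,0,0,0,30,0],[-1,0,0,0,0,30,0]]' >/dev/null; python3 st.py; python3 -m creep '[[-1,0,0,0,0,0,0],[-1,0,0,0,0,0,0]]'>/dev/null;  python3 avg.py; python3 plan.py 442 61.5 172 8
```

```text
t 19.7 grasp [442.6  60.  176.5] a 8.0 tilt 0.42 F [ 0.58  0.95 -4.35] My -0.12 w 27.2 gf 30.0
My mean -0.053 sd 0.02 tilt 0.39 t 20.2667
row [-0.9, 1.1, 4.3] [-0.5, -0.4, 0.1] n>= 1 j [29.0, 8.0, -29.0, 0.0, -53.0, -111.0]
```

```bash
cat > avg.py <<'E'
from h import *
L=[];M=[]
for i in range(13):
    s=r.sense(); E=np.array(s["ee_rot"]); t=np.degrees(np.arctan2(E[2,0],-E[2,2])); L.append(np.array(s["moment"])@E[:,1]+.055*t); M.append(t)
    if i<12: vision.capture("side")
print("My corrected",round(np.mean(L),3),"sd",round(np.std(L),3),"tilt",round(np.mean(M),2),"t",s["time_s"],np.round(L,2))
E
python3 avg.py
python3 -m creep '[[-1,0,0,0,0,7,0],[-1,0,0,0,0,14,0],[-1,0,0,0,0,21,0],[-1,0,0,0,0,28,0],[-1,0,0,0,0,35,0],[-1,0,0,0,0,35,0],[-1,0,0,0,0,35,0],[-1,0,0,0,0,35,0]]' >/dev/null; python3 -m creep '[[-1,0,0,0,0,0,0],[-1,0,0,0,0,0,0],[-1,0,0,0,0,0,0],[-1,0,0,0,0,-7,0],[-1,0,0,0,0,-14,0],[-1,0,0,0,0,-21,0],[-1,0,0,0,0,-28,0],[-1,0,0,0,0,-35,0]]'>/dev/null;  python3 -m creep '[[-1,0,0,0,0,0,0],[-1,0,0,0,0,0,0],[-1,0,0,0,0,0,0],[-1,0,0,0,0,0,0],[-1,0,0,0,0,0,0],[-1,0,0,0,0,0,0]]'>/dev/null; python3 avg.py
```

```text
My corrected -0.055 sd 0.023 tilt 0.41 t 20.8667 [-0.01 -0.08 -0.04 -0.05 -0.06 -0.04 -0.09 -0.07 -0.05 -0.09 -0.04 -0.05
 -0.03]
My corrected 0.068 sd 0.02 tilt 0.45 t 23.3 [0.09 0.05 0.05 0.03 0.05 0.08 0.05 0.09 0.09 0.05 0.09 0.06 0.08]
```

A difference of 0.123 N m after settling makes this a rattler too. It goes to the plain box, near slot.

```bash
python3 plan.py 496 153 150 77
```

```text
row [-67.2, 84.3, 25.0] [-0.2, -0.7, -68.9] n>= 10 j [29.0, 8.0, -29.0, 0.0, -53.0, -111.0]
```

```bash
python3 -m creep '[[-1,-67,84,25,0,-0.7,-69],[-1,-67,84,25,0,-0.7,-69],[-1,-67,84,25,0,-0.7,-69],[-1,-67,84,25,0,-0.7,-69],[-1,-67,84,25,0,-0.7,-69],[-1,-67,84,25,0,-0.7,-69],[-1,-67,84,25,0,-0.7,-69],[-1,-67,84,25,0,-0.7,-69]]' >/dev/null;  python3 -m creep '[[-1,0,0,0,0,0,-12],[-1,0,0,0,0,0,-12],[-1,0,0,0,0,0,-12],[-1,0,0,0,0,0,-12]]' >/dev/null; python3 st.py; python3 plan.py 496 153 65 77
```

```text
t 24.3 grasp [496.1 152.1 150. ] a 77.2 tilt 0.22 F [ 0.09  0.57 -4.21] My 0.088 w 27.0 gf 30.0
row [-0.6, 0.1, 85.0] [-0.1, -0.2, 0.2] n>= 3 j [35.0, 17.0, -22.0, 0.0, -51.0, -48.0]
```

```bash
python3 -m creep '[[-1,0,0,40,0,0,0],[-1,0,0,80,0,0,0],[-1,0,0,100,0,0,0],[-1,0,0,112,0,0,0],[-1,0,0,122,0,0,0],[-1,0,0,122,0,0,0],[-1,0,0,122,0,0,0]]' >/dev/null; python3 st.py; python3 -m creep '[[-0.15,0,0,0,0,0,0],[-0.15,0,0,0,0,0,0],[-0.15,0,0,0,0,0,0],[-0.15,0,0,-40,0,0,0],[-0.15,0,0,-80,0,0,0],[-0.15,0,0,-120,0,0,0],[-0.15,0,0,-120,0,0,0],[-0.15,0,0,-120,0,0,0]]' >/dev/null;  python3 st.py; python3 plan.py 427.5 -17.5 130 17
```

```text
t 24.8833 grasp [497.  152.2  28.2] a 77.3 tilt 0.22 F [ 1.12  0.44 -5.15] My -0.01 w 27.4 gf 30.0
t 25.55 grasp [497.9 153.3 151.9] a 77.4 tilt 0.55 F [-0.31 -0.6  -0.32] My 0.042 w 36.9 gf 0.0
row [181.5, 30.0, 20.9] [-0.3, 0.5, 60.4] n>= 9 j [35.0, 17.0, -22.0, 0.0, -51.0, -48.0]
```

```bash
python3 -m creep '[[0.3,181,30,10,0,0,60],[0.3,181,30,10,0,0,60],[0.3,181,30,10,0,0,60],[0.3,181,30,10,0,0,60],[0.3,181,30,10,0,0,60],[0.3,181,30,10,0,0,60],[0.3,181,30,10,0,0,60],[0.3,181,30,10,0,0,60]]' >/dev/null;python3 -m creep '[[0.3,0,0,0,0,0,3],[0.3,0,0,0,0,0,3],[0.3,0,0,0,0,0,3]]' >/dev/null; python3 st.py;  python3 wl.py housing_1; python3 plan.py 427.5 -17.5 22 17
```

```text
t 26.4667 grasp [426.7 -18.1 138. ] a 17.1 tilt 0.21 F [0.14 1.25 0.32] My -0.041 w 56.6 gf 0.0
housing_1 0.87 [181. 169.] 3137 ztop 34.3 top (array([427.9, -86.4]), 93.7, 56.3, 5.2)
housing_1 0.83 [263. 188.] 2724 ztop 34.1 top (array([426.2, -15. ]), 85.9, 33.3, 17.2)
row [-0.6, 0.1, 116.2] [-0.2, 0.0, 0.1] n>= 3 j [20.0, 9.0, -35.0, 0.0, -46.0, -93.0]
```

```bash
sed -i 's/range(13)/range(8)/; s/i<12/i<7/' avg.py
python3 -m creep '[[0.3,-1,2,40,0,0,0],[0.3,-1,2,80,0,0,0],[0.3,-1,2,116,0,0,0],[0.3,-1,2,116,0,0,0],[-1,-1,2,116,0,0,0],[-1,-1,2,116,0,0,0],[-1,-1,2,116,0,0,0],[-1,-1,2,116,0,0,0]]' >/dev/null && python3 st.py && python3 -m creep '[[-1,0,0,0,0,0,0],[-1,0,0,0,0,0,0],[-1,0,0,-40,0,0,0],[-1,0,0,-80,0,0,0],[-1,0,0,-120,0,0,0],[-1,0,0,-150,0,0,0],[-1,0,0,-150,0,0,0],[-1,0,0,-150,0,0,0]]' >/dev/null;  python3 st.py
python3 -m creep '[[-1,0,0,0,0,7,0],[-1,0,0,0,0,14,0],[-1,0,0,0,0,21,0],[-1,0,0,0,0,28,0],[-1,0,0,0,0,35,0],[-1,0,0,0,0,35,0],[-1,0,0,0,0,35,0],[-1,0,0,0,0,35,0]]' >/dev/null; python3 -m creep '[[-1,0,0,0,0,0,0],[-1,0,0,0,0,0,0],[-1,0,0,0,0,0,0],[-1,0,0,0,0,-7,0],[-1,0,0,0,0,-14,0],[-1,0,0,0,0,-21,0],[-1,0,0,0,0,-28,0],[-1,0,0,0,0,-35,0]]'>/dev/null;  python3 -m creep '[[-1,0,0,0,0,0,0],[-1,0,0,0,0,0,0],[-1,0,0,0,0,0,0],[-1,0,0,0,0,0,0],[-1,0,0,0,0,0,0],[-1,0,0,0,0,0,0],[-1,0,0,0,0,0,0],[-1,0,0,0,0,0,0]]'>/dev/null; python3 avg.py
python3 -m creep '[[-1,0,0,0,0,-7,0],[-1,0,0,0,0,-14,0],[-1,0,0,0,0,-21,0],[-1,0,0,0,0,-28,0],[-1,0,0,0,0,-30,0],[-1,0,0,0,0,-30,0],[-1,0,0,0,0,-30,0],[-1,0,0,0,0,-30,0]]' >/dev/null; python3 -m creep '[[-1,0,0,0,0,0,0],[-1,0,0,0,0,0,0],[-1,0,0,0,0,0,0]]'>/dev/null;  python3 st.py;  python3 plan.py 427 -16 172 17
```

```text
t 27.2333 grasp [427.9 -16.1  22.9] a 17.1 tilt 0.22 F [-0.38 -0.23 -0.36] My 0.045 w 37.6 gf 0.0
t 27.9 grasp [427.2 -15.4 173.1] a 17.0 tilt 0.24 F [-0.84  0.77 -6.08] My 0.131 w 27.0 gf 30.0
My corrected 0.048 sd 0.032 tilt -0.01 t 30.25 [0.04 0.01 0.1  0.01 0.04 0.02 0.09 0.07]
t 31.1667 grasp [506.1   8.6 194.5] a 17.1 tilt 30.01 F [ 0.24 -0.16 -4.03] My 1.754 w 27.3 gf 30.0
row [0.9, -0.8, 0.0] [-0.2, 30.0, 0.1] n>= 5 j [20.0, 2.0, -42.0, 7.0, -16.0, -99.0]
```

```bash
python3 -m creep '[[-1,0,0,0,0,7,0],[-1,0,0,0,0,14,0],[-1,0,0,0,0,21,0],[-1,0,0,0,0,28,0],[-1,0,0,0,0,30,0],[-1,0,0,0,0,30,0],[-1,0,0,0,0,30,0],[-1,0,0,0,0,30,0]]' >/dev/null; python3 -m creep '[[-1,0,0,0,0,0,0],[-1,0,0,0,0,0,0],[-1,0,0,0,0,0,0],[-1,0,0,0,0,0,0],[-1,0,0,0,0,0,0],[-1,0,0,0,0,0,0],[-1,0,0,0,0,0,0],[-1,0,0,0,0,0,0]]'>/dev/null;  python3 avg.py; python3 plan.py 440 -370 200 70.8;python3 plan.py 522 147 200 77
```

```text
My corrected -0.071 sd 0.019 tilt -0.04 t 32.85 [-0.05 -0.09 -0.06 -0.03 -0.08 -0.09 -0.08 -0.08]
row [91.9, -343.2, -26.3] [-0.2, -0.1, -53.7] n>= 9 j [20.0, 7.0, -32.0, 0.0, -52.0, -93.0]
row [-138.1, 127.0, -27.9] [-0.2, -0.1, -59.9] n>= 9 j [20.0, 7.0, -32.0, 0.0, -52.0, -93.0]
```

A difference of 0.119 N m: another rattler. The plain box's floor slots are taken, so it goes on the second layer. I'll measure the two housings in the box from the top camera.

```bash
python3 -c "
from h import *
img,d=vision.capture('top'); save(img[90:230,90:300],'t1.png',3)
for o in vision.cut_out('top','housing_1'):
    if o['conf']<.25: continue
    P=cloud('top',d,o['region']); zt=np.percentile(P[:,2],95); Q=P[P[:,2]>zt-.006]; print(round(o['conf'],2),np.round(o['uv']),round(zt*1000,1),rect(Q))
"; python3 plan.py 548 141 172 77
```

```text
0.95 [151. 165.] 38.9 (array([485. , 120.2]), 162.3, 39.0, 71.8)
0.76 [258. 205.] 35.3 (array([397.5, -96.8]), 40.8, 30.5, 31.1)
0.63 [160. 144.] 39.5 (array([546.3, 142.4]), 94.6, 34.1, 76.2)
row [-161.2, 113.8, 0.1] [-0.2, -0.1, -59.9] n>= 9 j [20.0, 7.0, -32.0, 0.0, -52.0, -93.0]
```

View pics/t1.png

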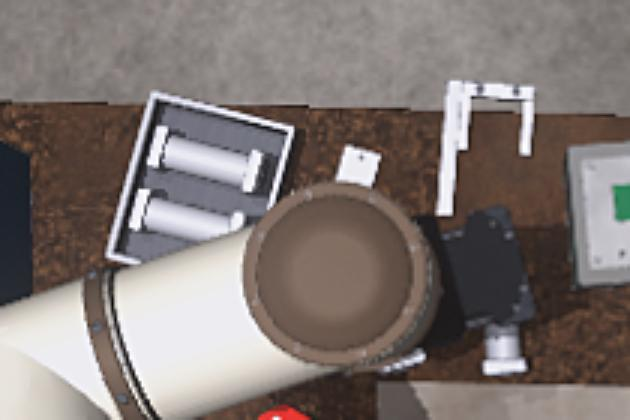

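The top crop shows both housings lying parallel in the plain box, at (205,158) and (190,220). The third goes on the far one, at about (547,141).

```bash
python3 -m creep '[[-1,-161,114,0,0,0,-60],[-1,-161,114,0,0,0,-60],[-1,-161,114,0,0,0,-60],[-1,-161,114,0,0,0,-60],[-1,-161,114,0,0,0,-60],[-1,-161,114,0,0,0,-60],[-1,-161,114,0,0,0,-60],[-1,-161,114,0,0,0,-60]]' >/dev/null;  python3 -m creep '[[-1,0,0,0,0,0,-3],[-1,0,0,0,0,0,-3],[-1,0,0,0,0,0,-3],[-1,0,0,0,0,0,-3]]' >/dev/null; python3 st.py; python3 plan.py 547 141 63 77
```

```text
t 33.95 grasp [547.9 140.5 172. ] a 77.3 tilt 0.22 F [-0.15  0.52 -5.01] My 0.013 w 27.5 gf 30.0
row [-0.1, 0.9, 109.0] [-0.1, -0.2, 0.3] n>= 3 j [31.0, 20.0, -14.0, 0.0, -57.0, -44.0]
```

```bash
python3 -m creep '[[-1,0,1,40,0,0,0],[-1,0,1,75,0,0,0],[-1,0,1,95,0,0,0],[-1,0,1,104,0,0,0],[-1,0,1,110,0,0,0],[-1,0,1,110,0,0,0],[-1,0,1,110,0,0,0]]' >/dev/null; python3 st.py; python3 -m creep '[[-0.15,0,0,0,0,0,0],[-0.15,0,0,0,0,0,0],[-0.15,0,0,0,0,0,0],[-0.15,0,0,0,0,0,0],[-0.15,0,0,-40,0,0,0],[-0.15,0,0,-80,0,0,0],[-0.15,0,0,-90,0,0,0],[-0.15,0,0,-90,0,0,0]]' >/dev/null;  python3 st.py; python3 plan.py 427.5 -98.5 150 5.5
```

```text
t 34.5333 grasp [548.7 141.2  63.6] a 77.4 tilt 0.32 F [ 0.41 -1.02 -3.54] My 0.056 w 26.9 gf 30.0
t 35.2 grasp [549.8 142.  157.2] a 77.4 tilt 0.66 F [ 0.11 -0.24  0.55] My -0.039 w 36.8 gf 0.0
row [260.8, 65.2, 5.5] [-0.4, 0.6, 71.9] n>= 11 j [31.0, 20.0, -15.0, 0.0, -54.0, -44.0]
```

```bash
python3 -m creep '[[0.3,261,65,5,0,0.6,72],[0.3,261,65,5,0,0.6,72],[0.3,261,65,5,0,0.6,72],[0.3,261,65,5,0,0.6,72],[0.3,261,65,5,0,0.6,72],[0.3,261,65,5,0,0.6,72],[0.3,261,65,5,0,0.6,72],[0.3,261,65,5,0,0.6,72]]' >/dev/null;python3 -m creep '[[0.3,0,0,0,0,0,14.7],[0.3,0,0,0,0,0,14.7],[0.3,0,0,0,0,0,14.7],[0.3,0,0,0,0,0,14.7]]' >/dev/null; python3 st.py;  python3 wl.py housing_1; python3 plan.py 427.5 -98.5 22 5.5
```

```text
t 36.2 grasp [ 425.3 -100.8  147.4] a 5.5 tilt 0.59 F [-0.96  0.39  1.47] My 0.013 w 56.5 gf 0.0
housing_1 0.95 [262. 191.] 2656 ztop 34.2 top (array([427. , -98.3]), 89.7, 33.4, 5.6)
row [-2.0, 1.6, 125.5] [-0.5, -0.3, 0.0] n>= 4 j [8.0, 10.0, -33.0, 1.0, -48.0, -93.0]
```

```bash
python3 -m creep '[[0.3,-2,2,40,-0.5,-0.3,0],[0.3,-2,2,80,-0.5,-0.3,0],[0.3,-2,2,115,-0.5,-0.3,0],[0.3,-2,2,125,-0.5,-0.3,0],[0.3,-2,2,125,-0.5,-0.3,0],[-1,-2,2,125,-0.5,-0.3,0],[-1,-2,2,125,-0.5,-0.3,0],[-1,-2,2,125,-0.5,-0.3,0]]' >/dev/null && python3 st.py && python3 -m creep '[[-1,0,0,0,0,0,0],[-1,0,0,0,0,0,0],[-1,0,0,0,0,0,0],[-1,0,0,-40,0,0,0],[-1,0,0,-80,0,0,0],[-1,0,0,-120,0,0,0],[-1,0,0,-150,0,0,0],[-1,0,0,-150,0,0,0]]' >/dev/null;  python3 st.py
python3 -m creep '[[-1,0,0,0,0,7,0],[-1,0,0,0,0,14,0],[-1,0,0,0,0,21,0],[-1,0,0,0,0,28,0],[-1,0,0,0,0,35,0],[-1,0,0,0,0,35,0],[-1,0,0,0,0,35,0],[-1,0,0,0,0,35,0]]' >/dev/null; python3 -m creep '[[-1,0,0,0,0,0,0],[-1,0,0,0,0,0,0],[-1,0,0,0,0,0,0],[-1,0,0,0,0,-7,0],[-1,0,0,0,0,-14,0],[-1,0,0,0,0,-21,0],[-1,0,0,0,0,-28,0],[-1,0,0,0,0,-35,0]]'>/dev/null;  python3 -m creep '[[-1,0,0,0,0,0,0],[-1,0,0,0,0,0,0],[-1,0,0,0,0,0,0],[-1,0,0,0,0,0,0],[-1,0,0,0,0,0,0],[-1,0,0,0,0,0,0],[-1,0,0,0,0,0,0],[-1,0,0,0,0,0,0]]'>/dev/null; python3 avg.py
python3 -m creep '[[-1,0,0,0,0,-7,0],[-1,0,0,0,0,-14,0],[-1,0,0,0,0,-21,0],[-1,0,0,0,0,-28,0],[-1,0,0,0,0,-30,0],[-1,0,0,0,0,-30,0],[-1,0,0,0,0,-30,0],[-1,0,0,0,0,-30,0]]' >/dev/null; python3 -m creep '[[-1,0,0,0,0,0,0],[-1,0,0,0,0,0,0],[-1,0,0,0,0,0,0]]'>/dev/null;  python3 st.py;  python3 plan.py 427 -98 172 5.5
```

```text
t 36.9667 grasp [428.2 -98.   23.1] a 5.4 tilt 0.11 F [ 0.36  0.73 -0.09] My 0.013 w 43.5 gf 0.0
t 37.6333 grasp [430.8 -98.  178.4] a 5.4 tilt 0.77 F [ 1.51  1.17 -5.01] My -0.33 w 27.4 gf 30.0
My corrected 0.055 sd 0.038 tilt -0.02 t 39.9833 [0.05 0.03 0.12 0.02 0.01 0.09 0.04 0.08]
t 40.9 grasp [509.4 -90.5 194.7] a 5.4 tilt 30.02 F [ 0.54 -0.3  -5.21] My 1.788 w 27.0 gf 30.0
row [1.0, 0.2, 0.3] [-0.1, 30.0, -0.1] n>= 5 j [9.0, 3.0, -41.0, 6.0, -16.0, -99.0]
```

```bash
python3 -m creep '[[-1,0,0,0,0,7,0],[-1,0,0,0,0,14,0],[-1,0,0,0,0,21,0],[-1,0,0,0,0,28,0],[-1,0,0,0,0,30,0],[-1,0,0,0,0,30,0],[-1,0,0,0,0,30,0],[-1,0,0,0,0,30,0]]' >/dev/null; python3 -m creep '[[-1,0,0,0,0,0,0],[-1,0,0,0,0,0,0],[-1,0,0,0,0,0,0],[-1,0,0,0,0,0,0],[-1,0,0,0,0,0,0],[-1,0,0,0,0,0,0],[-1,0,0,0,0,0,0],[-1,0,0,0,0,0,0]]'>/dev/null;  python3 avg.py; python3 plan.py 440 -370 200 70.8;python3 plan.py 497 153 172 77
```

```text
My corrected -0.054 sd 0.041 tilt -0.05 t 42.5833 [-0.11 -0.01 -0.08 -0.01 -0.06 -0.07  0.   -0.1 ]
row [12.9, -271.9, -27.2] [-0.0, 0.0, -65.4] n>= 10 j [8.0, 8.0, -30.0, 0.0, -52.0, -93.0]
row [-92.7, 243.5, 0.7] [-0.0, 0.0, -71.6] n>= 11 j [8.0, 8.0, -30.0, 0.0, -52.0, -93.0]
```

The difference is 0.109 N m with the expected sign, so all four are rattlers. The last one goes on top of the near housing.

```bash
python3 -m creep '[[-1,-93,243,0,0,0,-72],[-1,-93,243,0,0,0,-72],[-1,-93,243,0,0,0,-72],[-1,-93,243,0,0,0,-72],[-1,-93,243,0,0,0,-72],[-1,-93,243,0,0,0,-72],[-1,-93,243,0,0,0,-72],[-1,-93,243,0,0,0,-72]]' >/dev/null;  python3 -m creep '[[-1,0,0,0,0,0,-15],[-1,0,0,0,0,0,-15],[-1,0,0,0,0,0,-15],[-1,0,0,0,0,0,-15]]' >/dev/null; python3 st.py; python3 plan.py 497 152.5 64 77; python3 -c "
from h import *
img,d=vision.capture('top'); save(img[90:230,90:300],'t2.png',3)"
```

```text
t 43.5833 grasp [497.4 152.4 172.5] a 77.5 tilt 0.03 F [ 0.53  0.07 -5.5 ] My 0.078 w 27.1 gf 30.0
row [0.0, 0.4, 108.5] [-0.0, -0.0, 0.5] n>= 3 j [35.0, 16.0, -20.0, 0.0, -55.0, -47.0]
```

View pics/t2.png

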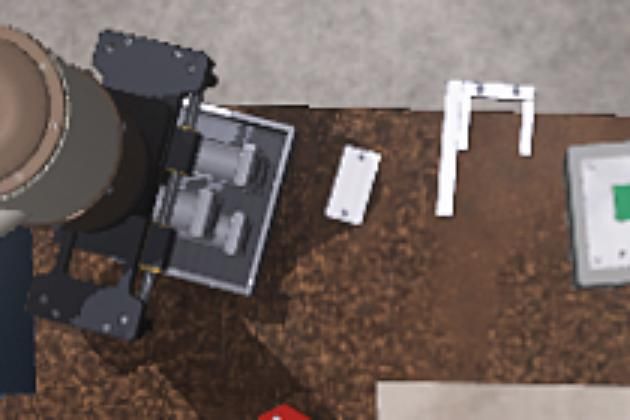

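The crop shows the last housing over the near one and the stack intact, with the tag still at (355,185). I'll lower and release.

```bash
python3 -m creep '[[-1,0,0,40,0,0,0],[-1,0,0,75,0,0,0],[-1,0,0,95,0,0,0],[-1,0,0,104,0,0,0],[-1,0,0,110,0,0,0],[-1,0,0,110,0,0,0],[-1,0,0,110,0,0,0]]' >/dev/null; python3 st.py; python3 -m creep '[[-0.15,0,0,0,0,0,0],[-0.15,0,0,0,0,0,0],[-0.15,0,0,0,0,0,0],[-0.15,0,0,0,0,0,0],[-0.15,0,0,-40,0,0,0],[-0.15,0,0,-80,0,0,0],[-0.15,0,0,-90,0,0,0],[-0.15,0,0,-90,0,0,0]]' >/dev/null;  python3 st.py; python3 plan.py 505 -60 180 76
```

```text
t 44.2167 grasp [499.  153.3  64. ] a 77.6 tilt 0.25 F [-0.03  0.88 -4.52] My 0.032 w 26.8 gf 30.0
t 44.8833 grasp [500.1 153.9 157.5] a 77.7 tilt 0.65 F [ 0.05 -0.72 -0.63] My 0.037 w 37.0 gf 0.0
row [206.7, -52.0, -23.6] [-0.5, 0.4, 1.7] n>= 6 j [35.0, 16.0, -21.0, 0.0, -52.0, -47.0]
```

```bash
python3 -m creep '[[0,150,-20,-20,0,0,0],[0,150,-20,-20,0,0,0],[0,150,-20,-20,0,0,0],[0,150,-20,-20,0,0,0],[0,150,-20,-20,0,0,0],[0,150,-20,-20,0,0,0],[0,150,-20,-20,0,0,0]]' >/dev/null; python3 st.py; python3 wl.py tag_plate w4.png; python3 wl.py stop_bracket; python3 -c "
from h import *
img,d=vision.capture('top')
for t in ['housing_1','tag_plate','stop_bracket']:
  for o in vision.cut_out('top',t):
    if o['conf']<.3: continue
    P=cloud('top',d,o['region']); zt=np.percentile(P[:,2],95); Q=P[P[:,2]>zt-.006]; print(t,round(o['conf'],2),np.round(o['uv']),round(zt*1000,1),rect(Q))
"
```

```text
t 45.4667 grasp [484.8   1.7 172.3] a 77.6 tilt 0.02 F [-0.15 -0.62 -0.76] My -0.041 w 43.2 gf 0.0
tag_plate 0.92 [222. 206.] 1109 ztop 8.8 top (array([531.1,  10.2]), 59.9, 58.9, 75.7)
stop_bracket 0.89 [148. 147.] 2525 ztop 11.3 top (array([566.1, -83.1]), 112.2, 72.0, -2.6)
stop_bracket 0.72 [246. 132.] 12.6 (array([565.1, -83.7]), 108.7, 72.0, -2.7)
```

View pics/w4.png

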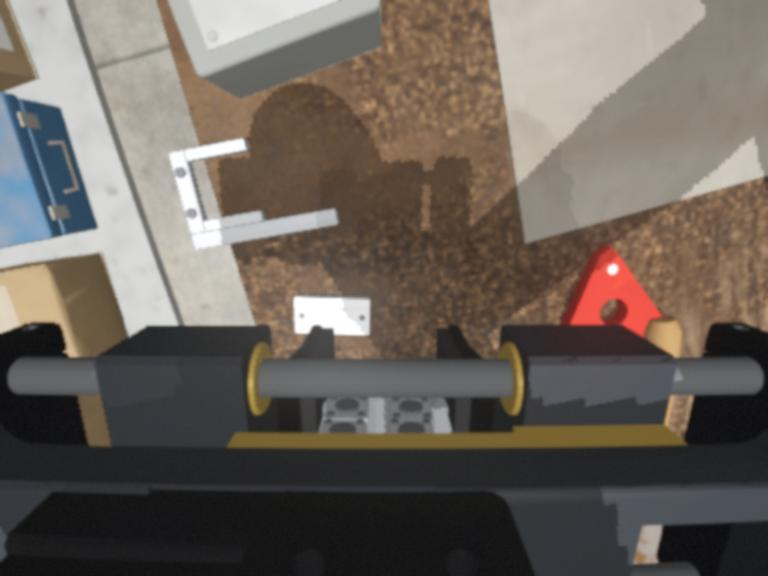

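The wrist view shows the tag at (332,316) and the bracket at (230,195), with both stacks of housings intact in the plain box. Gripped across its width, the gripper's body would hit the stack. I'll grip the tag lengthwise, set it down clear of the box and regrip it. First I'll measure it.

```bash
cat > tag.py <<'E'
from h import *
s=r.sense(); img,d=vision.capture("wrist")
for o in vision.cut_out("wrist","tag_plate")[:2]:
    reg=cv2.erode(o["region"].astype(np.uint8),np.ones((2,2)))>0
    P=cloud("wrist",d,reg,s); Q=P[(P[:,2]>.006)&(P[:,2]<.013)]
    Q=Q[np.linalg.norm(Q[:,:2]-np.median(Q[:,:2],0),axis=1)<.04]
    print("tag",round(o["conf"],2),np.round(o["uv"]),len(P),len(Q),np.round(np.median(P[:,2])*1000,1),rect(Q))
img,d=vision.capture("top")
for o in vision.cut_out("top","tag_plate")[:2]:
    P=cloud("top",d,o["region"]); print("top tag",round(o["conf"],2),rect(P))
E
python3 tag.py; python3 plan.py 531 24 70 76.4
```

```text
tag 0.97 [222. 204.] 1103 1074 7.7 (array([533.7,  24.9]), 58.7, 29.7, -14.9)
row [-31.5, -40.3, 102.8] [-0.0, 0.0, 1.3] n>= 3 j [19.0, 12.0, -24.0, 0.0, -53.0, -32.0]
```

```bash
python3 -m creep '[[0.75,-31,-42,60,0,0,2.4],[0.75,-31,-42,100,0,0,2.4],[0.75,-31,-42,100,0,0,2.4],[0.75,-31,-42,100,0,0,2.4],[0.75,-31,-42,100,0,0,2.4]]' >/dev/null; python3 st.py; python3 plan.py 533 24.5 21 75.3
```

```text
t 46.4833 grasp [531.9  22.7  71.3] a 75.3 tilt 0.22 F [ 0.08 -0.09  0.81] My -0.037 w 69.1 gf 0.0
row [-1.8, -0.3, 50.3] [0.2, -0.2, -0.0] n>= 2 j [20.0, 24.0, -25.0, 0.0, -42.0, -35.0]
```

```bash
python3 -m creep '[[0.75,-2,0,25,0,0,0],[0.75,-2,0,40,0,0,0],[0.75,-2,0,50,0,0,0],[0.75,-2,0,50,0,0,0],[-1,-2,0,50,0,0,0],[-1,-2,0,50,0,0,0],[-1,-2,0,50,0,0,0],[-1,-2,0,50,0,0,0]]' >/dev/null; python3 st.py; python3 -m creep '[[-1,0,0,0,0,0,0],[-1,0,0,-20,0,0,0],[-1,0,0,-40,0,0,0],[-1,0,0,-60,0,0,0],[-1,0,0,-60,0,0,0]]' >/dev/null; python3 st.py;python3 plan.py 470 -40 75 -2.6
```

```text
t 47.15 grasp [534.   25.1  24.1] a 75.3 tilt 0.18 F [-0.24  0.97  3.65] My -0.121 w 58.8 gf 30.0
t 47.5667 grasp [535.8  25.5  86.8] a 75.3 tilt 0.51 F [ 0.18 -0.14 -0.53] My -0.081 w 58.7 gf 30.0
row [79.5, 45.8, 11.1] [-0.2, 0.5, 77.9] n>= 11 j [20.0, 23.0, -24.0, 0.0, -43.0, -35.0]
```

```bash
python3 -m creep '[[-1,79,46,0,0,0.5,78],[-1,79,46,0,0,0.5,78],[-1,79,46,0,0,0.5,78],[-1,79,46,0,0,0.5,78],[-1,79,46,0,0,0.5,78],[-1,79,46,0,0,0.5,78],[-1,79,46,0,0,0.5,78],[-1,79,46,0,0,0.5,78]]' >/dev/null; python3 -m creep '[[-1,0,0,0,0,0,20.7],[-1,0,0,0,0,0,20.7],[-1,0,0,0,0,0,20.7],[-1,0,0,0,0,0,20.7],[-1,0,0,0,0,0,20.7]]' >/dev/null; python3 st.py;python3 plan.py 470 -40 25 -2.6
```

```text
t 48.65 grasp [467.7 -40.6  82.5] a -2.6 tilt 0.35 F [ 0.42 -0.9  -0.71] My -0.02 w 59.0 gf 30.0
row [-1.9, 0.2, 57.5] [-0.3, -0.2, 0.0] n>= 2 j [15.0, 18.0, -33.0, 0.0, -39.0, -108.0]
```

```bash
python3 -m creep '[[-1,0,0,25,-0.3,-0.2,0],[-1,0,0,45,-0.3,-0.2,0],[-1,0,0,58,-0.3,-0.2,0],[-1,0,0,58,-0.3,-0.2,0],[-1,0,0,58,-0.3,-0.2,0]]' >/dev/null; python3 st.py; python3 -m creep '[[0.75,0,0,0,0,0,0],[0.75,0,0,0,0,0,0],[0.75,0,0,0,0,0,0],[0.75,0,0,-30,0,0,0],[0.75,0,0,-70,0,0,0],[0.75,0,0,-110,0,0,0],[0.75,0,0,-130,0,0,0],[0.75,0,0,-130,0,0,0]]' >/dev/null; python3 st.py;python3 plan.py 480 40 155 87.4
```

```text
t 49.0667 grasp [468.  -40.1  24.4] a -2.6 tilt 0.07 F [ 0.77 -0.19 -1.05] My -0.022 w 59.2 gf 30.0
t 49.7333 grasp [471.6 -39.5 160.7] a -2.7 tilt 0.76 F [ 0.25  0.14 -1.03] My -0.016 w 76.0 gf 0.0
row [-6.8, 80.3, 6.0] [0.7, 0.4, 89.9] n>= 13 j [15.0, 12.0, -27.0, 0.0, -50.0, -108.0]
```

```bash
python3 -m creep '[[0,-7,80,-10,0,0.7,-90],[0,-7,80,-10,0,0.7,-90],[0,-7,80,-10,0,0.7,-90],[0,-7,80,-10,0,0.7,-90],[0,-7,80,-10,0,0.7,-90],[0,-7,80,-10,0,0.7,-90],[0,-7,80,-10,0,0.7,-90],[0,-7,80,-10,0,0.7,-90]]' >/dev/null; python3 -m creep '[[0,0,0,0,0,0,-32.7],[0,0,0,0,0,0,-32.7],[0,0,0,0,0,0,-32.7],[0,0,0,0,0,0,-32.7],[0,0,0,0,0,0,-32.7],[0,0,0,0,0,0,-32.7],[0,0,0,0,0,0,-32.7]]' >/dev/null; python3 st.py;python3 tag.py; python3 wl.py stop_bracket w5.png; python3 plan.py 469 -40 24 87.4
```

```text
t 50.9833 grasp [477.6  38.9 164.6] a 87.1 tilt 0.42 F [-0.3  -0.65 -0.39] My -0.081 w 43.9 gf 0.0
tag 0.7 [263. 105.] 1518 1503 7.8 (array([468.9, -40. ]), 58.1, 28.7, 88.0)
top tag 0.81 (array([467.2, -40.9]), 61.7, 32.5, -88.4)
stop_bracket 0.69 [140.  98.] 2857 ztop 11.5 top (array([565.9, -82.8]), 111.9, 72.4, -2.9)
row [79.4, 5.3, 141.1] [0.4, -0.2, -0.2] n>= 4 j [24.0, 12.0, -26.0, -0.0, -52.0, -27.0]
```

View pics/w5.png

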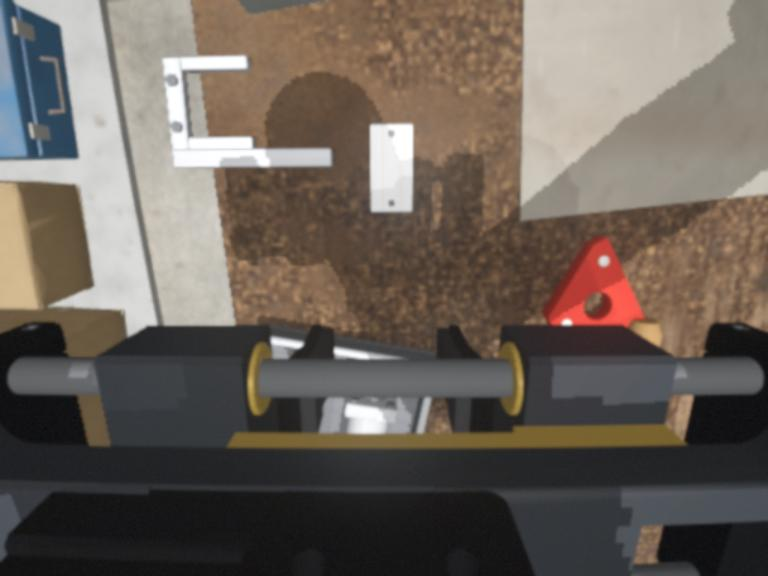

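The tag lies clear at (391,167) and the bracket at (230,115); the measurements agree. I'll grip the tag across its width.

```bash
python3 -m creep '[[0.1,40,3,60,0.4,-0.2,-0.6],[0.1,79,5,80,0.4,-0.2,-0.6],[0.1,79,5,100,0.4,-0.2,-0.6],[0.1,79,5,120,0.4,-0.2,-0.6],[0.1,79,5,120,0.4,-0.2,-0.6],[0.1,79,5,120,0.4,-0.2,-0.6]]' >/dev/null; python3 st.py;python3 plan.py 469 -40 23.5 88
```

```text
t 51.7833 grasp [469.4 -39.8  44.6] a 87.8 tilt 0.1 F [0.23 0.84 0.43] My -0.086 w 47.8 gf 0.0
row [0.3, 0.6, 21.1] [0.1, -0.0, -0.2] n>= 1 j [15.0, 22.0, -35.0, 0.0, -34.0, -17.0]
```

```bash
python3 -m creep '[[0.1,0,0,10,0,0,0],[0.1,0,0,21,0,0,0],[0.1,0,0,21,0,0,0],[-1,0,0,21,0,0,0],[-1,0,0,21,0,0,0],[-1,0,0,21,0,0,0],[-1,0,0,21,0,0,0],[-1,0,0,21,0,0,0]]' >/dev/null; python3 st.py; python3 -m creep '[[-1,0,0,0,0,0,0],[-1,0,0,-20,0,0,0],[-1,0,0,-30,0,0,0],[-1,0,0,-30,0,0,0]]' >/dev/null; python3 st.py;python3 plan.py 548 -89.5 55 87.1
```

```text
t 52.45 grasp [470.3 -39.2  25. ] a 87.9 tilt 0.15 F [-1.86  1.41  5.13] My -0.522 w 28.0 gf 30.0
t 52.7833 grasp [471.1 -39.2  55.9] a 87.9 tilt 0.3 F [-0.07 -0.37 -0.61] My -0.019 w 28.0 gf 30.0
row [47.2, -79.6, 1.3] [-0.3, 0.1, 0.8] n>= 3 j [15.0, 21.0, -34.0, 0.0, -35.0, -17.0]
```

```bash
python3 -m creep '[[-1,25,-40,0,0,0,0.8],[-1,49,-78,0,0,0,0.8],[-1,49,-78,0,0,0,0.8],[-1,49,-78,0,0,0,0.8],[-1,49,-78,0,0,0,0.8],[-1,49,-78,0,0,0,0.8]]' >/dev/null; python3 st.py; python3 plan.py 546 -91.5 26 87.1
```

```text
t 53.2833 grasp [544.1 -91.2  53.2] a 87.0 tilt 0.12 F [-0.76  0.04 -1.36] My 0.017 w 27.9 gf 30.0
row [0.2, -1.7, 27.2] [0.1, 0.0, -0.1] n>= 1 j [7.0, 27.0, -23.0, -0.0, -40.0, -10.0]
```

```bash
python3 -m creep '[[-1,0,-2,14,0,0,0],[-1,0,-2,22,0,0,0],[-1,0,-2,28,0,0,0],[-1,0,-2,28,0,0,0],[-1,0,-2,28,0,0,0]]' >/dev/null; python3 st.py; python3 plan.py 549 -88 25.5 87.1
```

```text
t 53.7 grasp [547.2 -91.2  25.9] a 87.1 tilt 0.02 F [-0.92 -0.38 -0.78] My -0.006 w 28.5 gf 30.0
row [-3.3, -1.6, 0.4] [0.0, 0.0, -0.0] n>= 1 j [7.0, 30.0, -24.0, -0.0, -37.0, -10.0]
```

```bash
python3 -m creep '[[-1,0,-2,0.5,0,0,0],[-1,0,-2,0.5,0,0,0],[-1,0,-2,0.5,0,0,0]]' >/dev/null; python3 st.py;  python3 -m creep '[[-1,0,-2,0,0,0,0],[-1,0,-2,0,0,0,0],[-1,0,-2,0,0,0,0]]' >/dev/null; python3 st.py; python3 -m creep '[[-1,-2,0,0,0,0,0],[-1,-2,0,0,0,0,0],[-1,-2,0,0,0,0,0]]' >/dev/null; python3 st.py; python3 -m creep '[[-1,-2,0,0,0,0,0],[-1,-2,0,0,0,0,0],[-1,-2,0,0,0,0,0]]' >/dev/null; python3 st.py
```

```text
t 53.95 grasp [548.9 -91.5  25.6] a 87.0 tilt 0.06 F [-2.79  1.57  0.59] My -0.284 w 28.7 gf 30.0
t 54.2 grasp [549.2 -91.7  25.1] a 87.0 tilt 0.28 F [-4.16  0.7   1.17] My -0.402 w 28.8 gf 30.0
t 54.45 grasp [549.2 -90.2  24.9] a 87.0 tilt 0.3 F [-5.38 -0.85  0.32] My 0.334 w 28.4 gf 30.0
t 54.7 grasp [549.3 -88.3  24.8] a 87.0 tilt 0.31 F [-5.46 -1.8   0.17] My 0.513 w 28.9 gf 30.0
```

```bash
python3 -m creep '[[-1,-1.5,0,0,0,0,0],[-1,-1.5,0,0,0,0,0],[-1,-1.5,0,0,0,0,0]]' >/dev/null; python3 st.py;  python3 -m creep '[[-1,-1.5,0,0,0,0,0],[-1,-1.5,0,0,0,0,0],[-1,-1.5,0,0,0,0,0]]' >/dev/null; python3 st.py
```

```text
t 54.95 grasp [549.3 -87.   24.8] a 87.0 tilt 0.31 F [-5.28 -2.14  0.5 ] My 0.679 w 28.7 gf 30.0
t 55.2 grasp [549.4 -86.6  24.9] a 87.0 tilt 0.34 F [-5.12 -8.43 -0.8 ] My 2.347 w 28.8 gf 30.0
```

Both stops are felt: −5 N against the rail and −8 N against the end stop. I'll release so it lies flat, check from above, then regrip.

```bash
python3 -m creep '[[0,0,0,0,0,0,0],[0,0,0,0,0,0,0],[0,0,0,0,0,0,0],[0,1,2,0,0,0,0],[0,1,2,0,0,0,0],[0,1,2,0,0,0,0],[0,1,2,0,0,0,0]]' >/dev/null; python3 st.py; python3 -m creep '[[0,0,0,-40,0,0,0],[0,0,0,-80,0,0,0],[0,-80,0,-110,0,0,0],[0,-80,0,-110,0,0,0],[0,-80,0,-110,0,0,0],[0,-80,0,-110,0,0,0]]' >/dev/null; python3 st.py; python3 tag.py; python3 wl.py stop_bracket w6.png; python3 plan.py 549 -87 60 87
```

```text
t 55.7833 grasp [550.6 -85.3  25.9] a 87.1 tilt 0.12 F [-0.52  0.52 -0.55] My -0.025 w 43.2 gf 0.0
t 56.2833 grasp [555.   -3.6 137.1] a 87.3 tilt 0.26 F [-0.4  -0.82 -0.46] My -0.018 w 43.4 gf 0.0
tag 0.57 [259. 100.] 1843 1830 7.8 (array([549.1, -87.8]), 58.3, 28.4, 86.8)
top tag 0.86 (array([546.4, -89.2]), 60.3, 30.2, 87.4)
stop_bracket 0.88 [213. 138.] 3170 ztop 11.2 top (array([565.8, -82.9]), 112.3, 70.7, -3.2)
row [80.4, 0.4, 74.8] [0.1, -0.0, -0.0] n>= 3 j [16.0, 21.0, -18.0, -0.0, -51.0, -19.0]
```

View pics/w6.png

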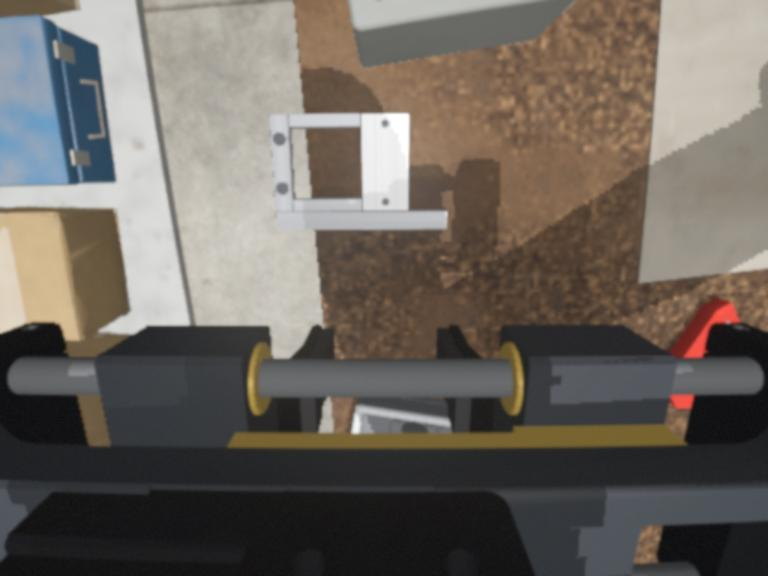

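The wrist view shows the tag square in the corner at (385,160), against both the rail and the end stop. I'll regrip it.

```bash
python3 -m creep '[[0,40,0,0,0,0,0],[0,80,0,40,0,0,0],[0,80,0,75,0,0,0],[0,80,0,75,0,0,0],[0,80,0,75,0,0,0],[0,80,0,75,0,0,0]]' >/dev/null; python3 st.py; python3 plan.py 549 -87.5 25 87
```

```text
t 57.0833 grasp [550.7 -85.8  61.1] a 87.1 tilt 0.06 F [0.59 0.6  0.66] My -0.054 w 43.5 gf 0.0
row [1.8, 1.5, 36.1] [-0.1, -0.0, 0.1] n>= 1 j [8.0, 27.0, -22.0, 0.0, -41.0, -11.0]
```

```bash
python3 -m creep '[[0,2,1.5,20,0,0,0],[0,2,1.5,36,0,0,0],[0,2,1.5,36,0,0,0],[-1,2,1.5,36,0,0,0],[-1,2,1.5,36,0,0,0],[-1,2,1.5,36,0,0,0],[-1,2,1.5,36,0,0,0],[-1,2,1.5,36,0,0,0]]' >/dev/null; python3 st.py; python3 -m creep '[[-1,0,0,0,0,0,0],[-1,0,0,-20,0,0,0],[-1,0,0,-60,0,0,0],[-1,0,0,-100,0,0,0],[-1,0,0,-130,0,0,0],[-1,0,0,-130,0,0,0]]' >/dev/null; python3 st.py;python3 plan.py 400 -250 155 70.8
```

```text
t 57.75 grasp [548.9 -87.3  26.6] a 87.1 tilt 0.12 F [-1.52  1.11  5.47] My -0.135 w 18.0 gf 3.6
t 58.25 grasp [553.  -87.5 163.2] a 87.2 tilt 0.99 F [ 0.82 -0.3   0.57] My -0.029 w 0.5 gf 0.0
row [169.7, 142.1, 5.5] [-1.0, 0.2, 16.4] n>= 6 j [8.0, 19.0, -16.0, 0.0, -54.0, -11.0]
```

The fingers were about 2 mm too high and slid over the plate. I'll look again and repeat lower.

```bash
python3 -m creep '[[0,-80,0,20,-1,0,0],[0,-80,0,20,-1,0,0],[0,-80,0,20,-1,0,0],[0,-80,0,20,-1,0,0],[0,-80,0,20,-1,0,0],[0,-80,0,20,-1,0,0]]' >/dev/null; python3 st.py; python3 tag.py; python3 plan.py 549 -87.5 50 87
```

```text
t 58.75 grasp [549.8  -8.1 135.2] a 87.0 tilt 0.91 F [0.12 0.07 0.27] My -0.027 w 32.4 gf 0.0
tag 0.95 [252. 103.] 1908 1902 7.8 (array([549.5, -87.7]), 57.7, 28.8, 87.5)
top tag 0.8 (array([546.1, -89.4]), 63.9, 30.3, 86.9)
row [79.0, -2.2, 84.8] [0.9, 0.0, -0.0] n>= 3 j [16.0, 21.0, -18.0, -0.0, -52.0, -19.0]
```

```bash
python3 -m creep '[[0,40,-1,0,0.9,0,0],[0,79,-2,40,0.9,0,0],[0,79,-2,85,0.9,0,0],[0,79,-2,85,0.9,0,0],[0,79,-2,85,0.9,0,0],[0,79,-2,85,0.9,0,0],[0,79,-2,85,0.9,0,0]]' >/dev/null; python3 st.py; python3 plan.py 549 -87.5 22 87.2
```

```text
t 59.5333 grasp [550.2 -86.5  51. ] a 87.1 tilt 0.12 F [-0.06 -0.63  0.4 ] My -0.061 w 43.2 gf 0.0
row [1.0, 0.8, 29.0] [-0.1, 0.0, -0.1] n>= 1 j [8.0, 28.0, -22.0, -0.0, -40.0, -11.0]
```

```bash
python3 -m creep '[[0,1,1,15,0,0,0],[0,1,1,29,0,0,0],[0,1,1,29,0,0,0],[0,1,1,29,0,0,0],[-1,1,1,29,0,0,0],[-1,1,1,29,0,0,0],[-1,1,1,29,0,0,0],[-1,1,1,29,0,0,0]]' >/dev/null; python3 st.py; python3 -m creep '[[-1,0,0,0,0,0,0],[-1,0,0,0,0,0,0],[-1,0,0,0,0,0,0]]' >/dev/null; python3 st.py
```

```text
t 60.2 grasp [548.5 -87.3  21.7] a 87.1 tilt 0.08 F [-0.41  1.57  4.3 ] My -0.319 w 29.1 gf 30.0
t 60.45 grasp [548.5 -87.3  21.7] a 87.1 tilt 0.07 F [-1.74  1.72  5.42] My -0.401 w 28.9 gf 30.0
```

```bash
python3 -m creep '[[-1,0,0,-20,0,0,0],[-1,0,0,-60,0,0,0],[-1,0,0,-100,0,0,0],[-1,0,0,-134,0,0,0],[-1,0,0,-134,0,0,0]]' >/dev/null; python3 st.py; python3 plan.py 362 -259 155 70.8
```

```text
t 60.8667 grasp [552.2 -87.7 162.4] a 87.2 tilt 0.81 F [ 0.26  0.76 -0.79] My -0.079 w 28.9 gf 30.0
row [180.4, 179.2, 4.7] [-0.8, 0.2, 16.4] n>= 7 j [8.0, 19.0, -16.0, 0.0, -54.0, -11.0]
```

```bash
python3 -m creep '[[-1,180,179,5,0,0.2,16.4],[-1,180,179,5,0,0.2,16.4],[-1,180,179,5,0,0.2,16.4],[-1,180,179,5,0,0.2,16.4],[-1,180,179,5,0,0.2,16.4],[-1,180,179,5,0,0.2,16.4],[-1,180,179,5,0,0.2,16.4],[-1,180,179,5,0,0.2,16.4]]' >/dev/null;  python3 -m creep '[[-1,0,0,0,0,0,0],[-1,0,0,0,0,0,0]]' >/dev/null; python3 st.py; python3 wl.py tag_frame w7.png; python3 wl.py tagged_box; python3 plan.py 336 -334 60 70.8
```

```text
t 61.7 grasp [ 360.6 -258.3  149.7] a 70.7 tilt 0.19 F [-0.11 -0.12 -0.35] My -0.039 w 29.1 gf 30.0
tag_frame 0.71 [157. 109.] 25024 ztop 28.6 top (array([ 441.4, -370.1]), 142.5, 124.8, -19.4)
tagged_box 0.91 [160. 104.] 24965 ztop 28.6 top (array([ 441.3, -370.5]), 142.2, 124.0, -19.5)
row [80.1, -1.9, 89.9] [0.0, -0.2, -0.0] n>= 3 j [-14.0, 10.0, -32.0, 0.0, -49.0, -5.0]
```

View pics/w7.png

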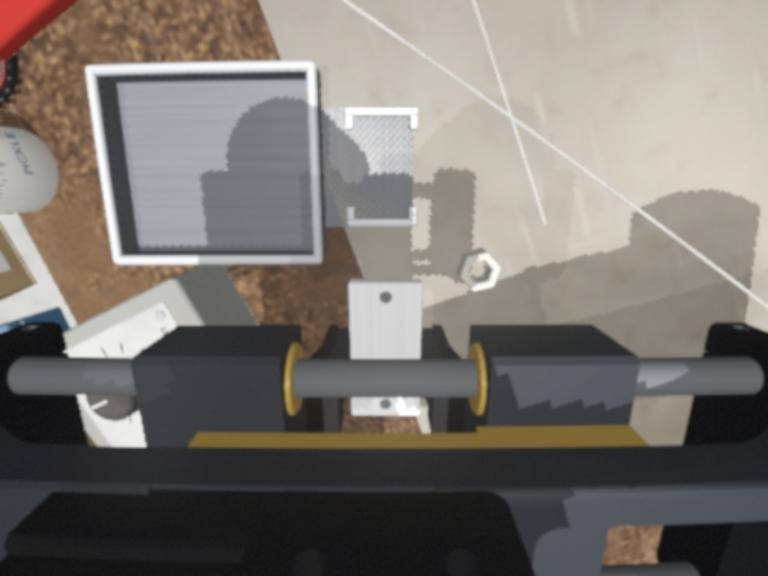

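The wrist view shows the empty frame at (381,167) beside the box, and the tag held square at (385,345). I'll locate the frame's walls by depth.

```bash
python3 -c "
from h import *
s=r.sense(); img,d=vision.capture('wrist'); m=np.zeros(d.shape,bool); m[66:156,222:285]=1
P=cloud('wrist',d,m,s); print(np.percentile(P[:,2],[1,25,50,75,99]))
for lo in (.0045,.0055,.0065):
    Q=P[(P[:,2]>lo)&(P[:,2]<.012)]; print(len(Q),rect(Q))
w=(img.min(2)>215)&m; Q=cloud('wrist',d,w,s); print('white',len(Q),rect(Q),np.median(Q[:,2]))
w=(img.min(2)>195)&m; Q=cloud('wrist',d,w,s); print('white',len(Q),rect(Q),np.median(Q[:,2]))
# held tag
m[:]=0; m[188:238,225:290]=1; P=cloud('wrist',d,m,s); Q=P[P[:,2]>.1]; print('tag near part',len(Q),rect(Q),np.median(Q[:,2]))
"; python3 st.py; python3 plan.py 337.5 -333.7 60 70.6
```

```text
[-7.38066300e-05  1.36612700e-03  1.89964129e-03  2.55904453e-03
  8.67172253e-03]
701 (array([ 335.9, -333.7]), 77.8, 51.5, 71.0)
698 (array([ 337.6, -334.2]), 77.6, 48.2, 70.7)
642 (array([ 337.6, -334.2]), 77.4, 48.1, 70.8)
white 598 (array([ 341.2, -337. ]), 75.2, 55.9, 70.1) 0.0070153713625596414
white 1209 (array([ 340.7, -336.4]), 79.5, 56.4, 70.9) 0.0023890677511992364
tag near part 2759 (array([ 355.9, -271.9]), 40.4, 32.4, -19.7) 0.13571093303626297
t 61.95 grasp [ 360.4 -258.   149.6] a 70.7 tilt 0.19 F [-0.49 -0.82 -0.03] My 0.015 w 29.1 gf 30.0
row [79.2, -3.3, 89.8] [0.0, -0.2, 0.1] n>= 3 j [-14.0, 10.0, -32.0, 0.0, -49.0, -5.0]
```

```bash
python3 -m creep '[[-1,40,-2,30,0,0,0],[-1,79.5,-3,60,0,0,0],[-1,79.5,-3,90,0,0,0],[-1,79.5,-3,90,0,0,0],[-1,79.5,-3,90,0,0,0],[-1,79.5,-3,90,0,0,0]]' >/dev/null; python3 st.py; python3 plan.py 337.6 -334.2 24 70.7
```

```text
t 62.45 grasp [ 337.1 -335.    60.9] a 70.7 tilt 0.23 F [ 0.16  0.2  -0.36] My -0.004 w 29.5 gf 30.0
row [-0.4, -0.3, 36.9] [-0.0, -0.2, 0.0] n>= 1 j [-25.0, 21.0, -33.0, 0.0, -36.0, 5.0]
```

```bash
python3 -m creep '[[-1,0,0,15,0,0,0],[-1,0,0,25,0,0,0],[-1,0,0,32,0,0,0],[-1,0,0,37,0,0,0],[-1,0,0,37,0,0,0],[-1,0,0,37,0,0,0]]' >/dev/null; python3 st.py; python3 plan.py 337.6 -334.2 24 70.7
```

```text
t 62.95 grasp [ 336.8 -335.    24. ] a 70.7 tilt 0.23 F [ 0.12  0.71 -0.83] My -0.026 w 29.4 gf 30.0
row [-0.4, -0.7, 0.0] [-0.1, -0.2, 0.0] n>= 1 j [-25.0, 24.0, -35.0, 0.0, -30.0, 5.0]
```

```bash
python3 -m creep '[[-0.1,0,0,0.5,0,0,0],[-0.1,0,0,0,0,0,0],[-0.1,0,0,0,0,0,0],[-0.1,0,0,0,0,0,0],[-0.1,0,0,-30,0,0,0],[-0.1,0,0,-70,0,0,0],[-0.1,0,0,-110,0,0,0],[-0.1,0,0,-130,0,0,0]]' >/dev/null; python3 st.py; python3 -m creep '[[-0.1,-80,0,0,0,0,0],[-0.1,-80,0,0,0,0,0],[-0.1,-80,0,0,0,0,0],[-0.1,-80,0,0,0,0,0],[-0.1,-80,0,0,0,0,0]]' >/dev/null; python3 tag.py; python3 -c "
from h import *
img,d=vision.capture('wrist'); save(img,'w8.png'); img,d=vision.capture('top')
for o in vision.cut_out('top','housing_1'):
    P=cloud('top',d,o['region']); zt=np.percentile(P[:,2],95); Q=P[P[:,2]>zt-.006]; print(round(o['conf'],2),np.round(o['uv']),round(zt*1000,1),rect(Q))
save(img[90:250,100:400],'t3.png',2.5)
print(r.sense()['time_s'])"
```

```text
t 63.6167 grasp [ 337.8 -335.9  157.6] a 70.7 tilt 0.48 F [ 0.68 -0.37 -0.77] My 0.028 w 38.9 gf 0.0
0.66 [152. 165.] 73.3 (array([497.3, 153.4]), 93.8, 34.0, 77.5)
0.65 [156. 142.] 73.9 (array([546.1, 142.8]), 93.6, 32.8, 76.5)
0.55 [173. 170.] 31.1 (array([482.9, 150.9]), 83.8, 7.0, 86.3)
64.3833
```

View pics/w8.png

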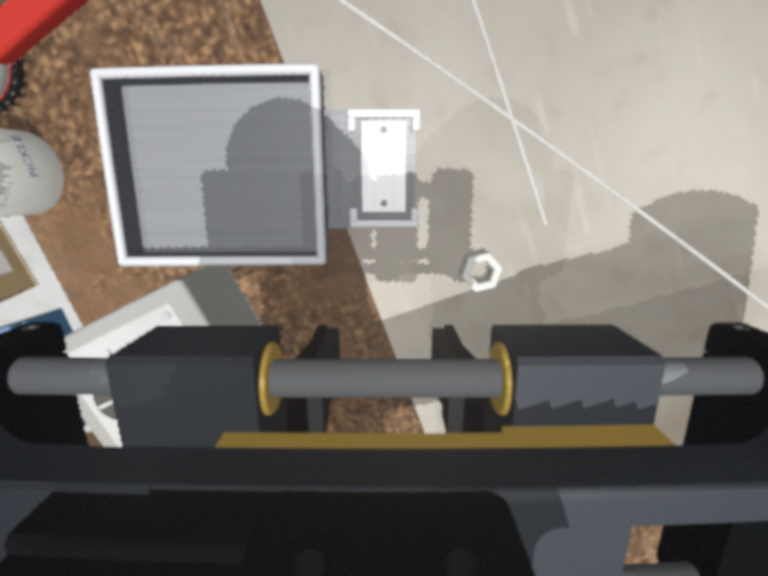

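View pics/t3.png

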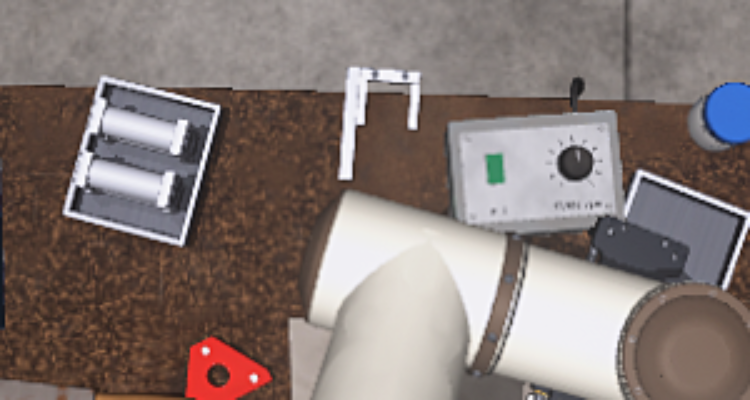

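The tag lies flat and centred in the frame at (384,167), and the four housings lie in two stacks in the plain box. I'll hand the job in.

```bash
python3 -c "
from station import r
print(r.finish_job())"
```

```text
the job is handed in; nothing more can be done
None
```

I handed the job in at about 64 s of robot time: all four housings rattled and lie in the plain box two layers high, and the tag plate was set square in the bracket corner, then laid flat in the tag frame; `finish_job` returned no verdict.

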